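# Trial-assemble two railing posts from castings

### The arm

A 7-joint arm with a two-finger parallel gripper is mounted at the origin on the work surface. World frame = base frame: x ahead of the robot, y to its left, z up, the work surface at z = 0. Lengths are in m, angles in rad, forces in N, time in s.
With the tool pointing down it reaches from about 0.425 to 0.875 m from the base axis. Payload 8.4 kg.
Tool frame: the origin (TCP) lies midway between the tips of the shut fingers; the grasp point (between the pads) lies 19 mm behind it; z points along the fingers, y is the direction in which the jaws open and shut (so a half turn about z gives the same grasp; the last joint's range is limited). The gripper opens to 85 mm and grips with 20 to 120 N. Pads are 22 mm wide; open, the fingers measure 114 mm over their backs; the gripper's body (76 mm by 85 mm) begins 54 mm behind the grasp point. The pads swing forward as they close: fully open they stand 13 mm farther back than shut.
Start: joints at [-1.23, 0.333, 0.04, 1.465, -0.013, 1.343, -0.059], TCP at [0.277, 0.588, 0.231] pointing down, gripper open.
Joint ranges: [-2.58, 2.58], [-0.38, 2.09], [-1.3, 1.39], [0.25, 2.4], [-1.5, 4.64], [0.08, 2.09], [-2.65, 2.65]. Speed limits (rad/s): [2.22, 2.22, 2.79, 2.79, 3.14, 3.14, 3.14].

### API

Orientations are given as a unit quaternion [x, y, z, w].
In Python, from rig import state, read_camera, close_job, find_in gives the robot as it stands.
- The arm moves only by the tool send_rows, never from a script. Its argument "increments" is a list of rows, each a list of 7 numbers: the turn, a rotation vector about the tool's x, y, z in rad, then the shift along the tool's x, y, z in m, then the opening in per cent of the stroke, from 0 (shut) to 100 (fully open). A call has exactly 5 rows; each row shifts and turns the commanded pose from where the row before left it, along the tool's axes as they then stand; what a row does not reach is not made up. A row lasts 1/12 s, in which the tool goes at most 41.7 mm and 7.16 degrees, less where a joint would pass 70% of its speed; a pose out of reach is approached as far as the arm can. A call is refused whole if a number of a shift passes 0.0417 or a number of a turn 0.125, either way. A call with a gripper value outside its range is refused whole. The fingers move at their own pace and stop on an object; "newtons" is the grip in N (left out, the last holds). Time passes only in rows, so rows that do not move let the fingers close, or fill a call up. It gives the time, the measured TCP pose, the force and the opening at its end, in the units of the state.
- state(): the state, without advancing time (a new reading comes with each control period).
- read_camera(name): name is "side" or "top" or "wrist"; returns a dict with "img" (480x640x3 uint8, red, green, blue), "fov_y" (degrees; the focal length in pixels is half the picture's height over the tangent of half this angle, whatever the lens; pixels are square), "cx", "cy" (the principal point, pixels), "camera_from_world" (4x4, takes a point from world to camera coordinates); the wrist camera has in their place "mount" (4x4, takes a point from camera to tool coordinates, whose origin is the TCP and whose axes are the flange's). Camera axes: x right, y down, z forward; pixel columns grow to the right and rows downward; lengths in m; the calibration is good to about 2 mm. A picture is of the moment at which its call begins: read the wrist's pose just before it. There is no depth.
- close_job(): hands the job in, once; it reports no verdict.
Trained networks look in the newest picture that a camera, given by its name, has taken for a name from the list of things; names that differ only in an ending like _2 or _b are one class to them, and where a whole thing is asked for, a point or a joint stands for the part that bears it (a point fixed in the world has none). Each returns a list of dicts, best first, with "conf" (0 to 1); they miss things now and then, are a little off and sometimes report something else, mostly with a low value. They report only what shows in the picture. A call takes as long as a camera call. They do not tell look-alikes from the thing itself.
- find_in(name, camera): "point" ([x, y, z] in m, in the coordinates of the camera as it stood for that picture, good to about 4 mm: the middle of the surface that is visible of it).
The state is a dict: "t": time; "qpos": joint angles; "joint_velocities": joint speeds; "joint_efforts": joint torques, N m; "position": TCP position; "tcp_rot": TCP orientation; "force": force on the tool from outside, world axes, zero at the start; "torque": the same for the moment, N m; "finger_gap": finger opening in m.
Only numpy, scipy, OpenCV 4.12 (cv2) and the standard library are available. Lean on these libraries where they do the work, as an engineer would, in place of code of your own. Each camera call takes 0.05 s, during which the arm holds its last target. There are 200 camera calls.

### The job

Trial-assemble the two railing posts: on the round red base stack the red drum, then the red fluted column, then the red ball finial; on the square black base stack the black stepped sleeve, then the black urn finial. Each piece must sit fully down over the spigot of the piece below it and stand straight; either post may be built first. Leave the freshly painted green urn standing where it is.

Things in the scene. Friction and masses are not known exactly. Their poses are not given: they have to be found in the camera images.
- round_seat (a point): Round rust-red base casting fixed to the bench: disc 110 mm in diameter, 18 mm high, with a round spigot (24 mm diameter, 10 mm high, chamfered) in the middle. This point: centre of its top face, at the foot of the spigot (18 mm above the bench); z up.
- square_seat (a point): Square black base casting fixed to the bench: 100 x 100 mm, 18 mm high, with a round spigot (24 mm diameter, 10 mm high, chamfered) in the middle. This point: centre of its top face, at the foot of the spigot (18 mm above the bench); x and y along its edges, z up.
- drum_mid (a point): Rust-red drum, the low wide red casting: 62 mm in diameter, body 45 mm high, plus a round spigot (24 mm diameter, 10 mm high, chamfered) in the middle of its top, and a round socket (31 mm diameter, 13 mm deep) in the underside. About 0.5 kg. This point: on its axis, half-way up the body (22.5 mm above its underside). Loose, round about its vertical z axis, upright at the start; any yaw.
- column_mid (a point): Rust-red fluted column, the taller, slim red casting: 48 mm in diameter, body 66 mm high, plus a round spigot (24 mm diameter, 10 mm high, chamfered) in the middle of its top, and a round socket (31 mm diameter, 13 mm deep) in the underside. About 0.5 kg. This point: on its axis, half-way up the body (33 mm above its underside). Loose, round about its vertical z axis, upright at the start; any yaw.
- ball_mid (a point): Rust-red ball finial: domed top without spigot, 66 mm high; foot 48 mm in diameter with a round socket (31 mm diameter, 13 mm deep) in the underside; a straight band 53 mm in diameter runs from 22 to 44 mm above its underside, the place to grip. About 0.35 kg. This point: on its axis, 33 mm above its underside. Loose, round about its vertical z axis, upright at the start; any yaw.
- sleeve_mid (a point): Black stepped sleeve: bottom flange 64 mm in diameter and 13 mm high, above it a straight body 52 mm in diameter up to 60 mm, plus a round spigot (24 mm diameter, 10 mm high, chamfered) in the middle of its top, and a round socket (31 mm diameter, 13 mm deep) in the underside. About 0.5 kg. This point: on its axis, 30 mm above its underside. Loose, round about its vertical z axis, upright at the start; any yaw.
- urn_mid (a point): Black urn finial: pointed top without spigot, 70 mm high; foot 48 mm in diameter with a round socket (31 mm diameter, 13 mm deep) in the underside; a straight band 54 mm in diameter runs from 24 to 46 mm above its underside, the place to grip. About 0.35 kg. This point: on its axis, 35 mm above its underside. Loose, round about its vertical z axis, upright at the start; any yaw.
- green_urn_mid (a point): Green urn finial, freshly painted, same shape and size as the black one (54 mm in diameter, 70 mm high). Stays where it is. This point: on its axis, 35 mm above its underside; z up.
Not all that is in view belongs to the job. What is shaped like the part that bears ball_mid but blue or pink is not meant.

How it is judged:
By the outcome, as a careful person would: the job done as asked, in the order asked, and still so for the second after the job is handed in, with the robot touching nothing.
It also fails if it takes over 134 s, if anything falls off the work surface, if the arm or the gripper's body presses on something with over 40 N, if the wrist force passes 120 N, or if a joint passes its speed limit or range.

## Working session

There is one attempt and no reset: what is moved stays moved. The work goes in short steps, Python scripts to look and compute and a tool call to move; the robot and the scene stay as the last step left them, time stands still between calls to the robot, and variables do not carry over. Pictures are saved under pics/ and viewed, about 12 in all and at most 16, crops included, and the job is handed in when it is done.

Besides the shell and the picture viewer there is one more tool, called after "Call:" as a command line: name --pt "numbers of a row" for each row, then --argument value for the rest. send_rows: Moves the arm, as the interface text tells. Its arguments: {"type":"object","properties":{"increments":{"type":"array"},"newtons":{"type":"number"}},"required":["increments"]}

```bash
mkdir -p pics; ls
python3 - <<'E'
from rig import *
import cv2,numpy as np
s=state();print(s['position'],s['tcp_rot'],s['finger_gap'],s['t'])
for c in ['top','side']:
    r=read_camera(c);cv2.imwrite(f'pics/{c}0.png',r['img'][:,:,::-1])
    print(c,r['fov_y'],r['cx'],r['cy'],np.round(r['camera_from_world'],3).tolist())
    iv=np.linalg.inv(r['camera_from_world'])
    for n in ['round_seat','square_seat','drum_mid','column_mid','ball_mid','sleeve_mid','urn_mid','green_urn_mid']:
        for d in find_in(n,c)[:4]:
            p=np.array(d['point']);f=240/np.tan(np.radians(r['fov_y']/2))
            print(n,round(d['conf'],2),np.round((iv@[*p,1])[:3],3),np.round([r['cx']+f*p[0]/p[2],r['cy']+f*p[1]/p[2]]))
r=read_camera('wrist');cv2.imwrite('pics/wrist0.png',r['img'][:,:,::-1]);print(r['fov_y'],r['cx'],r['cy'],np.round(r['mount'],3).tolist(),state()['t'])
E
```

```text
pics
[0.27659346 0.58773263 0.23046622] [ 2.18145682e-01  9.75915912e-01 -7.61019605e-04 -1.19006964e-04] 0.08522109283100487 0.0
top 42.16158449869305 315.9015964059872 243.94548788340947 [[-0.008, -1.0, 0.004, -0.001], [-0.977, 0.007, -0.214, 0.597], [0.214, -0.005, -0.977, 1.5], [0.0, 0.0, 0.0, 1.0]]
round_seat 0.95 [0.51  0.015 0.021] [308. 281.]
square_seat 0.85 [0.683 0.022 0.022] [305. 215.]
drum_mid 0.98 [ 0.515 -0.398  0.053] [473. 276.]
column_mid 0.57 [ 0.416 -0.241  0.068] [413. 315.]
ball_mid 0.88 [0.582 0.139 0.055] [258. 251.]
ball_mid 0.85 [0.733 0.202 0.051] [235. 194.]
ball_mid 0.69 [0.62  0.231 0.058] [222. 236.]
ball_mid 0.63 [0.618 0.348 0.055] [176. 238.]
sleeve_mid 0.76 [ 0.652 -0.214  0.062] [398. 223.]
urn_mid 0.68 [0.441 0.276 0.047] [203. 308.]
green_urn_mid 0.84 [0.523 0.405 0.045] [153. 276.]
green_urn_mid 0.64 [ 0.517 -0.397  0.05 ] [472. 275.]
green_urn_mid 0.48 [ 0.653 -0.216  0.061] [398. 222.]
side 46.31379550109048 322.33875554978056 244.7812119753557 [[0.886, -0.463, -0.013, -0.497], [-0.355, -0.661, -0.661, 0.24], [0.297, 0.59, -0.751, 0.991], [0.0, 0.0, 0.0, 1.0]]
round_seat 0.97 [0.503 0.003 0.019] [296. 268.]
square_seat 0.76 [0.676 0.011 0.017] [368. 236.]
drum_mid 0.64 [ 0.51  -0.403  0.042] [413. 436.]
column_mid 0.92 [ 0.413 -0.253  0.068] [313. 377.]
ball_mid 0.89 [0.726 0.194 0.045] [347. 168.]
ball_mid 0.78 [0.586 0.124 0.042] [306. 209.]
ball_mid 0.66 [0.716 0.297 0.042] [322. 146.]
ball_mid 0.62 [0.616 0.333 0.046] [278. 148.]
sleeve_mid 0.92 [ 0.657 -0.234  0.05 ] [430. 316.]
urn_mid 0.96 [0.437 0.263 0.045] [218. 191.]
green_urn_mid 0.89 [0.518 0.395 0.041] [230. 148.]
67.0461826072563 320.2802842637636 235.23151403311272 [[0.001, -0.945, -0.326, 0.084], [1.0, 0.001, 0.0, 0.001], [-0.0, -0.326, 0.945, -0.143], [0.0, 0.0, 0.0, 1.0]] 0.95
```

View pics/top0.png

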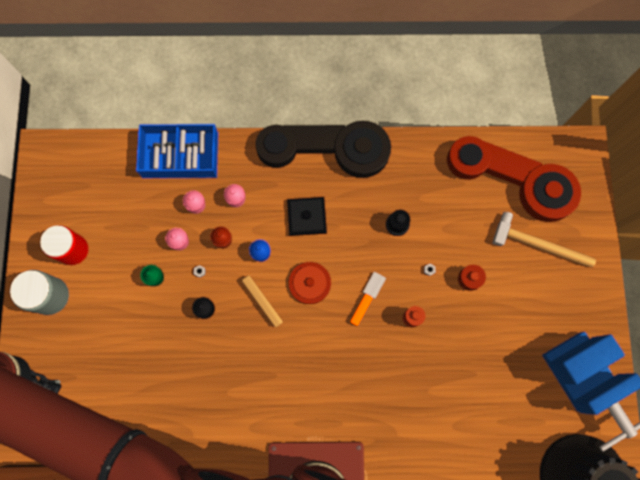

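View pics/side0.png

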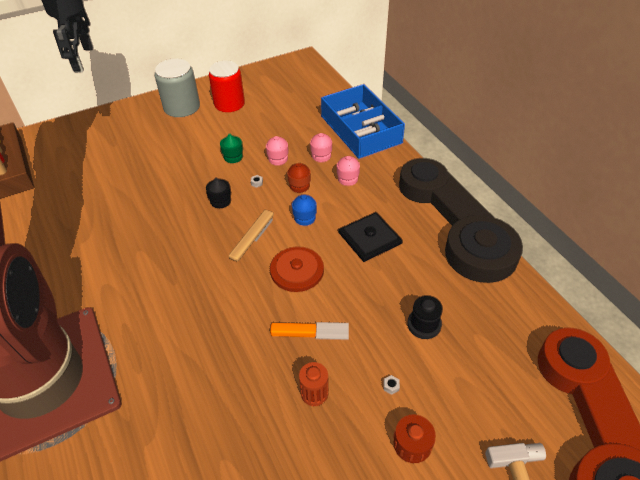

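Top view: the red ball is at (221,237), with blue (260,250) and pink look-alikes round it. The black urn is at (203,308), the sleeve at (398,223), the column at (413,315) and the drum at (472,276). The bases are at (308,281) and (306,215). The side view agrees, with the red ball at (299,177).

I'll align the tool with the world axes and fly over the bases.

Call:
send_rows --pt "0 0 -0.088 0 0 -0.005 100" --pt "0 0 -0.088 0 0 -0.005 100" --pt "0 0 -0.088 0 0 -0.005 100" --pt "0 0 -0.088 0 0 -0.005 100" --pt "0 0 -0.088 0 0 -0.005 100"

```text
t: 1.37
position: [0.2767, 0.5881, 0.2565]
tcp_rot: [-0.002, 1.0, -0.0, 0.0]
force: [0.2, 0.5, 0.9]
finger_gap: 0.0852
```

Call:
send_rows --pt "0 0 0 -0.0145 -0.0285 0 100" --pt "0 0 0 -0.0145 -0.0285 0 100" --pt "0 0 0 -0.0145 -0.0285 0 100" --pt "0 0 0 -0.0145 -0.0285 0 100" --pt "0 0 0 -0.0145 -0.0285 0 100"

```text
t: 1.78
position: [0.3498, 0.4442, 0.2564]
tcp_rot: [-0.0, 1.0, 0.0, 0.0]
force: [-0.4, 0.1, -0.0]
finger_gap: 0.0854
```

Call:
send_rows --pt "0 0 0 -0.0145 -0.0285 0 100" --pt "0 0 0 -0.0145 -0.0285 0 100" --pt "0 0 0 -0.0145 -0.0285 0 100" --pt "0 0 0 -0.0145 -0.0285 0 100" --pt "0 0 0 -0.0145 -0.0285 0 100"

```text
t: 2.2
position: [0.4223, 0.3016, 0.2565]
tcp_rot: [-0.0, 1.0, 0.0, 0.0]
force: [-0.5, 0.7, -0.2]
finger_gap: 0.0855
```

Call:
send_rows --pt "0 0 0 -0.0145 -0.0285 0 100" --pt "0 0 0 -0.0145 -0.0285 0 100" --pt "0 0 0 -0.0145 -0.0285 0 100" --pt "0 0 0 -0.0145 -0.0285 0 100" --pt "0 0 0 -0.0145 -0.0285 0 100"

```text
t: 2.62
position: [0.4948, 0.1591, 0.2566]
tcp_rot: [-0.0, 1.0, 0.0, 0.0]
force: [1.0, 0.5, -0.5]
finger_gap: 0.0854
```

Call:
send_rows --pt "0 0 0 -0.0145 -0.0285 0 100" --pt "0 0 0 -0.0145 -0.0285 0 100" --pt "0 0 0 -0.0145 -0.0285 0 100" --pt "0 0 0 -0.0145 -0.0285 0 100" --pt "0 0 0 0 0 0 100"

```text
t: 3.03
position: [0.5542, 0.0395, 0.2567]
tcp_rot: [0.004, 1.0, -0.001, 0.001]
force: [0.1, -0.8, 0.3]
finger_gap: 0.0854
```

```bash
cat > h.py <<'E'
from rig import *
import cv2,numpy as np
from scipy.spatial.transform import Rotation as R
NAMES=['round_seat','square_seat','drum_mid','column_mid','ball_mid','sleeve_mid','urn_mid','green_urn_mid']
def wrist(save=None):
    s=state();r=read_camera('wrist')
    T=np.eye(4);T[:3,:3]=R.from_quat(s['tcp_rot']).as_matrix();T[:3,3]=s['position']
    W=T@r['mount'];f=240/np.tan(np.radians(r['fov_y']/2))
    if save: cv2.imwrite(f'pics/{save}.png',r['img'][:,:,::-1]); np.save(f'pics/{save}.npy',W)
    return r,W,f,s
def ray(W,f,r,px,z):
    "world point on plane z seen at pixel px"
    d=W[:3,:3]@[(px[0]-r['cx'])/f,(px[1]-r['cy'])/f,1.];o=W[:3,3]
    return o+d*(z-o[2])/d[2]
def pix(W,f,r,p):
    c=np.linalg.inv(W)@[*p,1];return np.array([r['cx']+f*c[0]/c[2],r['cy']+f*c[1]/c[2]])
def nets(r,W,f,names=NAMES,mc=.4):
    for n in names:
        for d in find_in(n,'wrist')[:4]:
            if d['conf']>mc:
                w=(W@[*d['point'],1])[:3];print(n,round(d['conf'],2),np.round(w,4),np.round(pix(W,f,r,w)))
E
python3 - <<'E'
from h import *
r,W,f,s=wrist('w1');print(s['position'],s['tcp_rot'],s['force'],s['t']);nets(r,W,f)
E
```

```text
[0.55416992 0.03952167 0.25665503] [ 3.97521880e-03  9.99990913e-01 -1.33357503e-03  7.69689810e-04] [ 0.11872723 -0.79860759  0.31353622] 3.0333
round_seat 0.81 [0.5056 0.0164 0.0179] [297. 146.]
square_seat 0.78 [0.6774 0.0211 0.0201] [305. 296.]
square_seat 0.73 [0.442  0.2682 0.0482] [576.  74.]
column_mid 0.95 [ 0.4193 -0.2267  0.0313] [28. 53.]
ball_mid 0.86 [0.6113 0.3444 0.0469] [612. 250.]
ball_mid 0.74 [0.6139 0.2314 0.048 ] [504. 254.]
ball_mid 0.73 [0.7056 0.3015 0.0443] [551. 327.]
ball_mid 0.71 [0.7147 0.2234 0.0352] [478. 330.]
sleeve_mid 0.95 [ 0.6543 -0.2036  0.0479] [ 96. 290.]
urn_mid 0.88 [0.4435 0.2658 0.0473] [572.  76.]
```

View pics/w1.png

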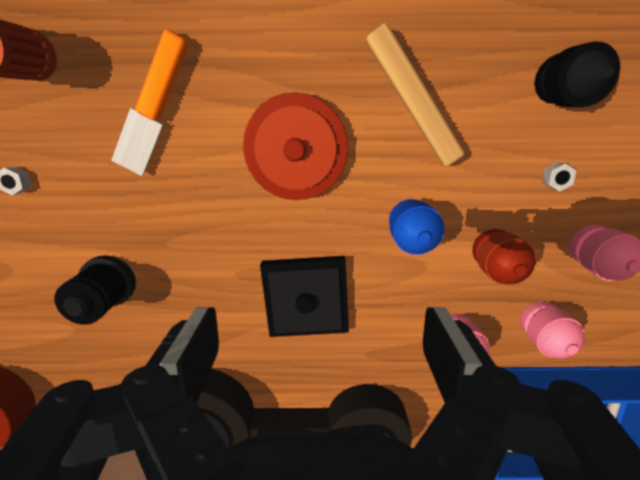

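The wrist view shows the round base at (296,146) with its spigot at (295,149), the square base at (305,296), and the sleeve at (95,290). The red ball is at (504,256), between blue and pink. I'll fit silhouettes for precise centres.

```bash
cat >> h.py <<'E'
SH=dict(round_seat=[(.055,0,.018),(.012,.018,.028)],square_seat=[('sq',0,.018),(.012,.018,.028)],
 drum=[(.031,0,.045),(.012,.045,.055)],column=[(.024,0,.066),(.012,.066,.076)],
 sleeve=[(.032,0,.013),(.026,.013,.06),(.012,.06,.07)])
CTR=dict(round_seat='red',square_seat='black',drum='red',column='red',sleeve='black',ball='red',urn='black')
def cmask(img,col):
    h=cv2.cvtColor(img,cv2.COLOR_RGB2HSV).astype(int);H,S,V=h[...,0],h[...,1],h[...,2]
    m=(V<48)&(S<140) if col=='black' else (((H<8)|(H>174))&(S>150)&(V>45))
    return cv2.morphologyEx(m.astype(np.uint8),cv2.MORPH_OPEN,np.ones((3,3)))
def model(W,f,r,shape,xy,z0,yaw=0):
    m=np.zeros((480,640),np.uint8);a=np.linspace(0,2*np.pi,60)
    for rad,a0,a1 in shape:
        if rad=='sq': c=np.array([[1,1],[1,-1],[-1,-1],[-1,1]])*.05@np.array([[np.cos(yaw),np.sin(yaw)],[-np.sin(yaw),np.cos(yaw)]])
        else: c=rad*np.c_[np.cos(a),np.sin(a)]
        P=np.array([pix(W,f,r,[*(xy+q),z0+z]) for z in (a0,a1) for q in c])
        cv2.fillConvexPoly(m,np.round(cv2.convexHull((P*16).astype(np.float32))).astype(np.int32),1,shift=4)
    return m
def cen(m):
    M=cv2.moments(m,True);return np.array([M['m10'],M['m01']])/max(M['m00'],1)
def fit(W,f,r,name,xy,z0=0,yaw=0,shape=None,col=None):
    "centroid-matched silhouette fit: xy, IoU"
    xy=np.array(xy,float);shape=shape or SH[name];m=cmask(r['img'],col or CTR[name])
    for _ in range(6):
        mm=model(W,f,r,shape,xy,z0,yaw)
        roi=cv2.dilate(mm,np.ones((13,13)));n,l,st,_c=cv2.connectedComponentsWithStats(m*roi)
        o=(l==1+np.argmax(st[1:,4])).astype(np.uint8);zm=z0+.5*shape[-1][2]
        xy=xy+(ray(W,f,r,cen(o),zm)-ray(W,f,r,cen(mm),zm))[:2]
    mm=model(W,f,r,shape,xy,z0,yaw);return xy,(mm&o).sum()/(mm|o).sum(),mm,o
E
python3 - <<'E'
from h import *
r,W,f,s=wrist('w2')
v=r['img'].copy()
for n,g in [('round_seat',(.505,.016)),('square_seat',(.677,.021)),('sleeve',(.655,-.21))]:
    for yaw in ([0,.03,.06] if n[0:2]=='sq' else [0]):
        xy,i,mm,o=fit(W,f,r,n,g,0,yaw);print(n,yaw,np.round(xy,4),round(i,3),o.sum(),mm.sum())
    for k,c in((mm,(0,255,0)),(o,(255,255,255))):
        cv2.drawContours(v,cv2.findContours(k,0,1)[0],-1,c,1)
cv2.imwrite('pics/w2f.png',v[:340,:420,::-1])
print(r['img'][290,170],r['img'][305,320],r['img'][310,350])
E
```

```text
round_seat 0 [0.508  0.0151] 0.93 8681 9337
square_seat 0 [0.6845 0.0219] 0.869 6039 6946
square_seat 0.03 [0.6846 0.0221] 0.867 6039 6962
square_seat 0.06 [0.6846 0.0221] 0.868 6039 6960
sleeve 0 [ 0.6635 -0.2173] 0.888 3594 4049
[185 106  49] [36 34 33] [181 104  48]
```

View pics/w2f.png

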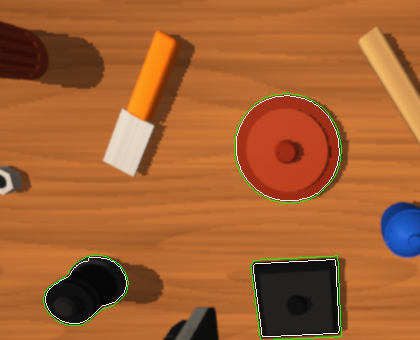

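Call:
send_rows --pt "0 0 0 -0.0108 -0.0263 0 100" --pt "0 0 0 -0.0108 -0.0263 0 100" --pt "0 0 0 -0.0108 -0.0263 0 100" --pt "0 0 0 -0.0108 -0.0263 0 100" --pt "0 0 0 -0.0108 -0.0263 0 100"

```text
t: 3.95
position: [0.6068, -0.0856, 0.2565]
tcp_rot: [-0.001, 1.0, 0.0, 0.0]
force: [0.3, -0.4, 1.3]
finger_gap: 0.0855
```

Call:
send_rows --pt "0 0 0 -0.0108 -0.0263 0.01 100" --pt "0 0 0 -0.0108 -0.0263 0.01 100" --pt "0 0 0 -0.0108 -0.0263 0.01 100" --pt "0 0 0 -0.0108 -0.0263 0.01 100" --pt "0 0 0 -0.0108 -0.0263 0.01 100"

```text
t: 4.37
position: [0.661, -0.217, 0.2057]
tcp_rot: [-0.001, 1.0, 0.0, 0.0]
force: [1.0, -0.9, -0.1]
finger_gap: 0.0856
```

Call:
send_rows --pt "0 0 0 0 0 0 100" --pt "0 0 0 0 0 0 100" --pt "0 0 0 0 0 0 100" --pt "0 0 0 0 0 0 100" --pt "0 0 0 0 0 0 100"

```text
t: 4.78
position: [0.6608, -0.2147, 0.207]
tcp_rot: [-0.001, 1.0, 0.0, 0.001]
force: [-0.0, 0.2, 0.9]
finger_gap: 0.0856
```

Run:
```python
from h import *
r,W,f,s=wrist('w3');print(s['position'],s['tcp_rot'],s['t'])
for n,g in [('sleeve',(.66,-.215))]:
  for z in (-.005,0,.005):
    xy,i,mm,o=fit(W,f,r,n,g,z);print(n,z,np.round(xy,4),round(i,3),o.sum(),mm.sum())
nets(r,W,f,['sleeve_mid','column_mid','drum_mid'])
v=r['img'].copy()
for k,c in((mm,(0,255,0)),(o,(255,255,255))): cv2.drawContours(v,cv2.findContours(k,0,1)[0],-1,c,1)
cv2.imwrite('pics/w3f.png',v[:,:,::-1])
```

```text
[ 0.66079978 -0.21474382  0.20704506] [-1.10327102e-03  9.99999196e-01  3.12667008e-04  5.41519314e-04] 4.7833
sleeve -0.005 [ 0.6647 -0.2168] 0.925 3872 4188
sleeve 0 [ 0.6632 -0.2167] 0.895 3872 4324
sleeve 0.005 [ 0.6619 -0.2166] 0.867 3872 4466
sleeve_mid 0.75 [ 0.6553 -0.2138  0.0578] [320. 209.]
drum_mid 0.62 [ 0.5209 -0.3886  0.0491] [81. 28.]
```

View pics/w3f.png

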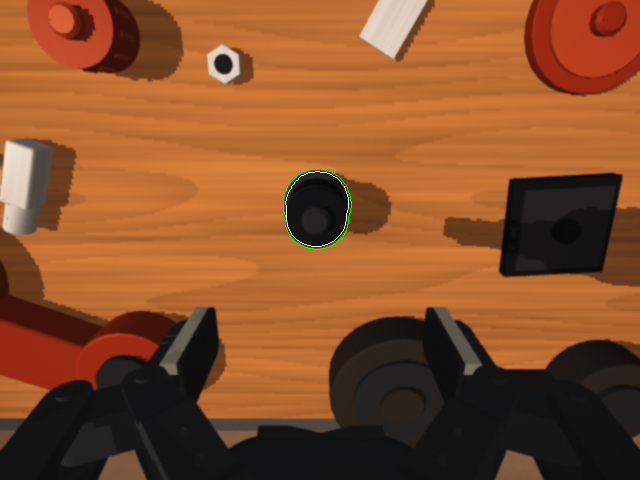

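Call:
send_rows --pt "0 0 0 -0.0024 -0.002 0.02 100" --pt "0 0 0 0 0 0.025 100" --pt "0 0 0 0 0 0.025 100" --pt "0 0 0 0 0 0.025 100" --pt "0 0 0 0 0 0.025 100"

```text
t: 5.4
position: [0.6629, -0.218, 0.0855]
tcp_rot: [-0.0, 1.0, 0.0, 0.0]
force: [-0.4, 0.1, 0.4]
finger_gap: 0.0853
```

Call:
send_rows --pt "0 0 0 0 0 0.02 100" --pt "0 0 0 0 0 0.02 100" --pt "0 0 0 0 0 0.019 100" --pt "0 0 0 0 0 0.01 100" --pt "0 0 0 0 0 0 100"

```text
t: 5.82
position: [0.6613, -0.2175, 0.0149]
tcp_rot: [-0.0, 1.0, 0.0, -0.002]
force: [-0.6, 0.2, -0.3]
finger_gap: 0.0856
```

Call:
send_rows --pt "0 0 0 0 0 0 0" --pt "0 0 0 0 0 0 0" --pt "0 0 0 0 0 0 0" --pt "0 0 0 0 0 0 0" --pt "0 0 0 0 0 0 0" --newtons 60

```text
t: 6.23
position: [0.6639, -0.2186, 0.0193]
tcp_rot: [-0.0, 1.0, -0.0, 0.001]
force: [-0.9, 0.9, 6.1]
finger_gap: 0.0511
```

Call:
send_rows --pt "0 0 0 0 0 0 0" --pt "0 0 0 0 0 0 0" --pt "0 0 0 0 0 0 0" --pt "0 0 0 0 0 0 0" --pt "0 0 0 0 0 0 0"

```text
t: 6.65
position: [0.6639, -0.2186, 0.0193]
tcp_rot: [-0.0, 1.0, -0.0, 0.001]
force: [-0.8, 0.4, 6.8]
finger_gap: 0.0505
```

Call:
send_rows --pt "0 0 0 0 0 -0.015 0" --pt "0 0 0 0 0 -0.03 0" --pt "0 0 0 0 0 -0.03 0" --pt "0 0 0 0 0 -0.03 0" --pt "0 0 0 0 0 -0.015 0"

```text
t: 7.07
position: [0.6636, -0.2191, 0.1422]
tcp_rot: [0.0, 1.0, -0.001, 0.002]
force: [0.6, -1.0, -5.8]
finger_gap: 0.0507
```

Call:
send_rows --pt "0 0 0 -0.002 0.026 0 0" --pt "0 0 0 -0.002 0.026 0 0" --pt "0 0 0 -0.002 0.026 0 0" --pt "0 0 0 -0.002 0.026 0 0" --pt "0 0 0 -0.002 0.026 0 0"

```text
t: 7.48
position: [0.6722, -0.0871, 0.1378]
tcp_rot: [0.0, 1.0, 0.0, -0.0]
force: [-0.9, 0.3, -5.1]
finger_gap: 0.0513
```

Call:
send_rows --pt "0 0 0 -0.002 0.026 0 0" --pt "0 0 0 -0.002 0.026 0 0" --pt "0 0 0 -0.002 0.026 0 0" --pt "0 0 0 -0.002 0.026 0 0" --pt "0 0 0 -0.002 0.006 0 0"

```text
t: 7.9
position: [0.6823, 0.0286, 0.1375]
tcp_rot: [-0.003, 1.0, 0.002, -0.001]
force: [0.9, 1.4, -5.3]
finger_gap: 0.0508
```

Call:
send_rows --pt "0 0 0 0 0 0 0" --pt "0 0 0 0 0 0 0" --pt "0 0 0 0 0 0 0" --pt "0 0 0 0 0 0 0" --pt "0 0 0 0 0 0 0"

```text
t: 8.32
position: [0.6826, 0.0202, 0.1375]
tcp_rot: [0.001, 1.0, -0.0, -0.0]
force: [0.3, 0.4, -5.7]
finger_gap: 0.0511
```

Run:
```python
from h import *
r,W,f,s=wrist('w4');print(s['position'],s['tcp_rot'],s['finger_gap'],s['force'],s['t'])
v=r['img'].copy()
zb=s['position'][2]-.0193
xy,i,mm,o=fit(W,f,r,'square_seat',(.6845,.022));print('seat',np.round(xy,4),round(i,3))
for k,c in((mm,(0,255,0)),(o,(255,255,255)),(model(W,f,r,SH['sleeve'],np.array(s['position'][:2]),zb),(255,0,255))): cv2.drawContours(v,cv2.findContours(k,0,1)[0],-1,c,1)
cv2.imwrite('pics/w4f.png',v[:,:,::-1])
```

```text
[0.68259583 0.02015651 0.13751399] [ 8.67996298e-04  9.99999597e-01 -2.29693325e-04 -1.46887871e-05] 0.05110214199293626 [ 0.26139215  0.43441825 -5.72947905] 8.3167
seat [0.7565 0.0255] 0.845
```

View pics/w4f.png

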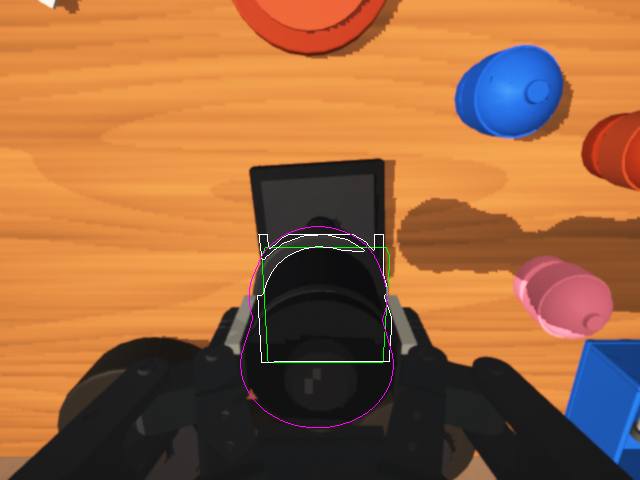

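Run:
```python
from h import *
W=np.load('pics/w4.npy');r=dict(cx=320.28,cy=235.23);f=240/np.tan(np.radians(67.04618/2))
img=cv2.imread('pics/w4.png')
for p in [(.6845,.022,.018),(.6845,.022,.028),(.6725,.022,.028),(.6345,-.028,.018),(.6345,.072,.018)]:print(p,pix(W,f,r,p).round(1))
z=.1375-.0193
for p in [(.6826,.0202,z+.07),(.6826,.0202,z+.06)]:print('held',p,pix(W,f,r,p).round(1))
c=img[150:450,200:440];c=np.clip(c.astype(int)*4,0,255).astype(np.uint8)
cv2.imwrite('pics/w4c.png',cv2.resize(c,None,fx=2.0,fy=2.0))
```

```text
(0.6845, 0.022, 0.018) [321.  228.8]
(0.6845, 0.022, 0.028) [321. 233.]
(0.6725, 0.022, 0.028) [321.  217.3]
(0.6345, -0.028, 0.018) [251.2 162.4]
(0.6345, 0.072, 0.018) [390.8 162.3]
held (0.6826, 0.0202, 0.18820000000000003) [316.4 389.8]
held (0.6826, 0.0202, 0.17820000000000003) [316.7 368.5]
```

View pics/w4c.png

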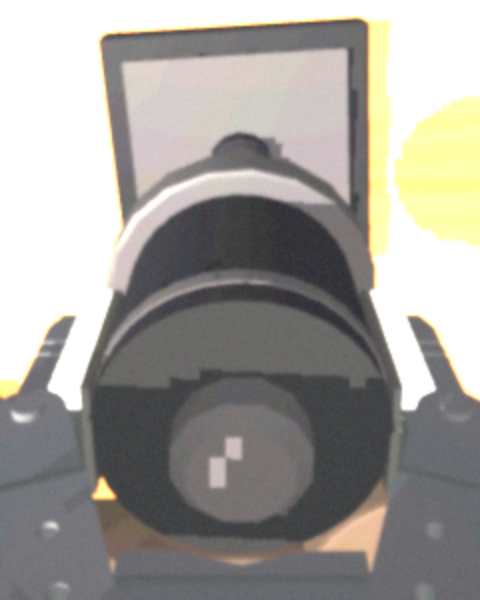

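Call:
send_rows --pt "0 0 0 -0.0035 -0.0003 0.015 0" --pt "0 0 0 0 0 0.02 0" --pt "0 0 0 0 0 0.02 0" --pt "0 0 0 0 0 0.02 0" --pt "0 0 0 0 0 0.01 0"

```text
t: 8.78
position: [0.6845, 0.0211, 0.0483]
tcp_rot: [0.0, 1.0, -0.0, -0.002]
force: [-0.4, 0.5, -5.3]
finger_gap: 0.0509
```

Call:
send_rows --pt "0 0 0 0 0 0.003 0" --pt "0 0 0 0 0 0.002 0" --pt "0 0 0 0 0 0.002 0" --pt "0 0 0 0 0 0.002 0" --pt "0 0 0 0 0 0 0"

```text
t: 9.2
position: [0.6867, 0.0213, 0.0439]
tcp_rot: [-0.0, 1.0, 0.0, 0.001]
force: [0.8, -0.3, -5.9]
finger_gap: 0.0507
```

Call:
send_rows --pt "0 0 0 0 0 0.0025 0" --pt "0 0 0 0 0 0.002 0" --pt "0 0 0 0 0 0.0015 0" --pt "0 0 0 0 0 0 0" --pt "0 0 0 0 0 0 0"

```text
t: 9.62
position: [0.6863, 0.0214, 0.0374]
tcp_rot: [-0.0, 1.0, -0.0, 0.0]
force: [0.6, 0.1, -5.7]
finger_gap: 0.0512
```

Call:
send_rows --pt "0 0 0 0 0 0.0008 0" --pt "0 0 0 0 0 0 0" --pt "0 0 0 0 0 0.0005 0" --pt "0 0 0 0 0 0 0" --pt "0 0 0 0 0 0 0"

```text
t: 10.03
position: [0.6863, 0.0214, 0.0373]
tcp_rot: [-0.0, 1.0, 0.0, 0.0]
force: [-7.6, -0.1, 8.4]
finger_gap: 0.0511
```

Call:
send_rows --pt "0 0 0 0 0 0 100" --pt "0 0 0 0 0 0 100" --pt "0 0 0 0 0 0 100" --pt "0 0 0 0 0 0 100" --pt "0 0 0 0 0 0 100"

```text
t: 10.45
position: [0.6864, 0.0214, 0.036]
tcp_rot: [-0.0, 1.0, -0.0, 0.0]
force: [-0.4, -0.9, 0.6]
finger_gap: 0.0856
```

Call:
send_rows --pt "0 0 0 0 0 -0.015 100" --pt "0 0 0 0 0 -0.03 100" --pt "0 0 0 0 0 -0.041 100" --pt "0 0 0 0 0 -0.041 100" --pt "0 0 0 0 0 -0.04 100"

```text
t: 10.87
position: [0.686, 0.021, 0.2063]
tcp_rot: [0.0, 1.0, -0.0, 0.0]
force: [1.3, -0.4, -0.0]
finger_gap: 0.0853
```

Call:
send_rows --pt "0 0 0 0 0 0 100" --pt "0 0 0 0 0 0 100" --pt "0 0 0 0 0 0 100" --pt "0 0 0 0 0 0 100" --pt "0 0 0 0 0 0 100"

```text
t: 11.28
position: [0.6855, 0.0215, 0.2017]
tcp_rot: [-0.0, 1.0, -0.0, -0.001]
force: [-0.2, 0.5, -0.5]
finger_gap: 0.0857
```

```bash
sed -i "s/    W=T@r\['mount'\];/    W=T@r['mount'];W[2,3]+=.005;W[1,3]-=.0016;/" h.py
python3 - <<'E'
from h import *
r,W,f,s=wrist('w5');print(s['position'],s['force'],s['t'])
v=r['img'].copy()
print('pred top spigot',pix(W,f,r,(.6863,.0205,.088)))
for k,c in((model(W,f,r,SH['sleeve'],np.array([.6863,.0205]),.018),(255,0,255)),(model(W,f,r,[(.055,0,.018)],np.array([.508,.0145]),0),(0,255,0))): cv2.drawContours(v,cv2.findContours(k,0,1)[0],-1,c,1)
v=np.clip(v.astype(int)*2,0,255).astype(np.uint8)
cv2.imwrite('pics/w5f.png',v[:300,130:600,::-1])
print(fit(W,f,r,'round_seat',(.508,.0145))[:2])
nets(r,W,f,['sleeve_mid'])
E
```

```text
[0.68549429 0.02147836 0.20165472] [-0.17377421  0.52990232 -0.5144274 ] 11.2833
pred top spigot [319.39100687 228.07218644]
(array([0.50663272, 0.01274635]), np.float64(0.9904610492845787))
sleeve_mid 0.62 [0.6768 0.0211 0.0792] [320. 213.]
```

View pics/w5f.png

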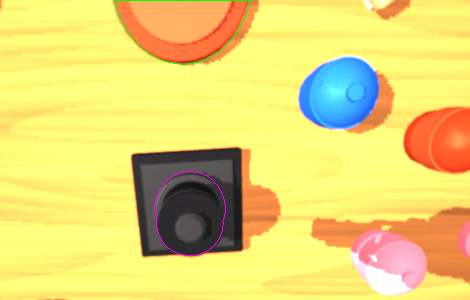

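Seated: the sleeve stands centred on the black base, with its spigot at (319,228) exactly where predicted. Next the black urn.

Call:
send_rows --pt "0 0 0 0.0241 0.0244 0 100" --pt "0 0 0 0.0241 0.0244 0 100" --pt "0 0 0 0.0241 0.0244 0 100" --pt "0 0 0 0.0241 0.0244 0 100" --pt "0 0 0 0.0241 0.0244 0 100"

```text
t: 11.8
position: [0.5642, 0.1442, 0.2024]
tcp_rot: [-0.0, 1.0, -0.0, -0.0]
force: [-0.6, 0.6, -0.3]
finger_gap: 0.0853
```

Call:
send_rows --pt "0 0 0 0.0241 0.0244 0 100" --pt "0 0 0 0.0241 0.0244 0 100" --pt "0 0 0 0.0241 0.0244 0 100" --pt "0 0 0 0.0241 0.0244 0 100" --pt "0 0 0 0.0241 0.0244 0 100"

```text
t: 12.22
position: [0.4437, 0.2661, 0.2027]
tcp_rot: [-0.0, 1.0, -0.0, -0.0]
force: [0.1, 0.7, 0.3]
finger_gap: 0.0854
```

Call:
send_rows --pt "0 0 0 0 0 0 100" --pt "0 0 0 0 0 0 100" --pt "0 0 0 0 0 0 100" --pt "0 0 0 0 0 0 100" --pt "0 0 0 0 0 0 100"

```text
t: 12.63
position: [0.446, 0.2642, 0.2028]
tcp_rot: [0.001, 1.0, -0.0, -0.0]
force: [-0.3, -0.7, 0.5]
finger_gap: 0.0854
```

```bash
cat >> h.py <<'E'
SH['urn']=[(.024,0,.012),(.027,.024,.046),(.006,.06,.07)]
SH['ball']=[(.024,0,.012),(.0265,.022,.044),(.012,.06,.066)]
def hullfit(m): return m
E
sed -i '/def hullfit/d' h.py
python3 - <<'E'
from h import *
r,W,f,s=wrist('w6');print(s['position'],s['tcp_rot'],s['force'],s['t'])
nets(r,W,f,['urn_mid','green_urn_mid'])
# urn/ball: hull of all rings
def mod(xy):
    m=model(W,f,r,SH['urn'],xy,0);h=cv2.convexHull(np.argwhere(m)[:,::-1].astype(np.int32));cv2.fillConvexPoly(m,h,1);return m
xy=np.array([.444,.264]);m=cmask(r['img'],'black')
for _ in range(6):
    mm=mod(xy);l=cv2.connectedComponents(m*cv2.dilate(mm,np.ones((15,15))))[1]
    c=[(l==k).sum() for k in range(1,l.max()+1)];o=(l==1+np.argmax(c)).astype(np.uint8)
    xy=xy+(ray(W,f,r,cen(o),.035)-ray(W,f,r,cen(mm),.035))[:2]
print(xy,(mm&o).sum()/(mm|o).sum())
v=r['img'].copy()
for k,c in((mm,(0,255,0)),(o,(255,255,255))): cv2.drawContours(v,cv2.findContours(k,0,1)[0],-1,c,1)
v=np.clip(v.astype(int)*2,0,255).astype(np.uint8)
cv2.imwrite('pics/w6f.png',v[:,:,::-1])
E
```

```text
[0.44601782 0.26418767 0.20283613] [ 1.04098780e-03  9.99999417e-01 -2.85503110e-04 -4.26811323e-05] [-0.31536881 -0.6682155   0.53598662] 12.6333
urn_mid 0.84 [0.436  0.2745 0.0547] [333. 203.]
green_urn_mid 0.73 [0.5225 0.4037 0.0553] [473. 295.]
[0.44441071 0.27957841] 0.9123386370459321
```

View pics/w6f.png

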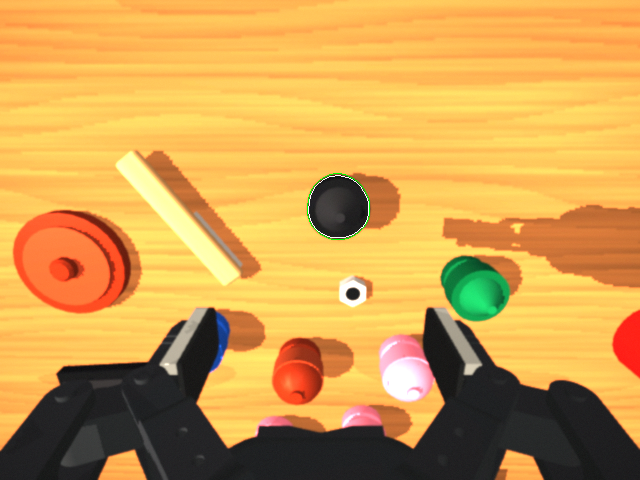

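Call:
send_rows --pt "0 0 0 0.0016 0.0154 0 100" --pt "0 0 0 0 0 0.02 100" --pt "0 0 0 0 0 0.03 100" --pt "0 0 0 0 0 0.03 100" --pt "0 0 0 0 0 0.03 100"

```text
t: 13.2
position: [0.4437, 0.2816, 0.092]
tcp_rot: [-0.0, 1.0, 0.0, 0.0]
force: [1.0, 0.9, -0.0]
finger_gap: 0.0853
```

Call:
send_rows --pt "0 0 0 0 0 0.03 100" --pt "0 0 0 0 0 0.025 100" --pt "0 0 0 0 0 0.015 100" --pt "0 0 0 0 0 0.01 100" --pt "0 0 0 0 0 0 100"

```text
t: 13.62
position: [0.4425, 0.2804, 0.011]
tcp_rot: [-0.0, 1.0, -0.001, -0.001]
force: [-0.8, -0.2, 0.5]
finger_gap: 0.0853
```

Call:
send_rows --pt "0 0 0 0 0 0 100" --pt "0 0 0 0 0 0 0" --pt "0 0 0 0 0 0 0" --pt "0 0 0 0 0 0 0" --pt "0 0 0 0 0 0 0" --newtons 50

```text
t: 14.03
position: [0.4443, 0.281, 0.0144]
tcp_rot: [0.0, 1.0, 0.001, 0.001]
force: [-1.6, -1.9, 8.2]
finger_gap: 0.0526
```

Call:
send_rows --pt "0 0 0 0 0 0 0" --pt "0 0 0 0 0 0 0" --pt "0 0 0 0 0 0 0" --pt "0 0 0 0 0 0 0" --pt "0 0 0 0 0 0 0"

```text
t: 14.45
position: [0.4443, 0.2811, 0.0144]
tcp_rot: [0.0, 1.0, 0.001, 0.001]
force: [-1.7, -2.8, 7.7]
finger_gap: 0.0526
```

Call:
send_rows --pt "0 0 0 0 0 -0.015 0" --pt "0 0 0 0 0 -0.035 0" --pt "0 0 0 0 0 -0.04 0" --pt "0 0 0 0 0 -0.04 0" --pt "0 0 0 0 0 -0.035 0"

```text
t: 14.87
position: [0.4435, 0.2805, 0.1808]
tcp_rot: [0.0, 1.0, 0.0, 0.0]
force: [1.1, 0.9, -2.9]
finger_gap: 0.0529
```

Call:
send_rows --pt "0 0 0 -0.0242 -0.026 0 0" --pt "0 0 0 -0.0242 -0.026 0 0" --pt "0 0 0 -0.0242 -0.026 0 0" --pt "0 0 0 -0.0242 -0.026 0 0" --pt "0 0 0 -0.0242 -0.026 0 0"

```text
t: 15.28
position: [0.5652, 0.1494, 0.1784]
tcp_rot: [-0.0, 1.0, 0.0, 0.0]
force: [1.5, 0.0, -4.0]
finger_gap: 0.0525
```

Call:
send_rows --pt "0 0 0 -0.0242 -0.026 0 0" --pt "0 0 0 -0.0242 -0.026 0 0" --pt "0 0 0 -0.0242 -0.026 0 0" --pt "0 0 0 -0.0242 -0.026 0 0" --pt "0 0 0 -0.0242 -0.026 0 0"

```text
t: 15.7
position: [0.6863, 0.0197, 0.178]
tcp_rot: [-0.0, 1.0, 0.0, -0.0]
force: [0.4, 0.5, -3.1]
finger_gap: 0.0528
```

Call:
send_rows --pt "0 0 0 0 0 0 0" --pt "0 0 0 0 0 0 0" --pt "0 0 0 0 0 0 0" --pt "0 0 0 0 0 0 0" --pt "0 0 0 0 0 0 0"

```text
t: 16.12
position: [0.6851, 0.0224, 0.1782]
tcp_rot: [-0.001, 1.0, 0.0, -0.0]
force: [-0.7, 0.7, -3.7]
finger_gap: 0.0528
```

Run:
```python
from h import *
r,W,f,s=wrist('w7');print(s['position'],s['tcp_rot'],s['finger_gap'],s['force'],s['t'])
v=np.clip(r['img'].astype(int)*3,0,255).astype(np.uint8)
p=s['position'];zb=p[2]-.0144
m=model(W,f,r,SH['urn'],np.array(p[:2]),zb)
for k,c in((m,(255,0,255)),(model(W,f,r,[(.026,.013,.06),(.012,.06,.07)],np.array([.6865,.0207]),.018),(0,255,0))): cv2.drawContours(v,cv2.findContours(k,0,1)[0],-1,c,1)
cv2.imwrite('pics/w7f.png',v[130:,140:500,::-1])
```

```text
[0.68514514 0.02241056 0.17818607] [-1.09234958e-03  9.99999291e-01  4.67261069e-04 -8.44217303e-05] 0.05277478553598596 [-0.68990372  0.68165007 -3.70370389] 16.1167
```

View pics/w7f.png

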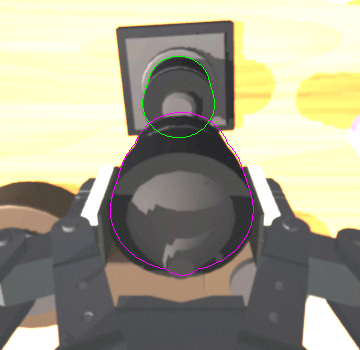

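Call:
send_rows --pt "0 0 0 -0.0014 -0.001 0.01 0" --pt "0 0 0 0 0 0.02 0" --pt "0 0 0 0 0 0.02 0" --pt "0 0 0 0 0 0.015 0" --pt "0 0 0 0 0 0.008 0"

```text
t: 16.58
position: [0.6855, 0.0203, 0.1021]
tcp_rot: [-0.0, 1.0, -0.0, -0.002]
force: [0.5, -0.0, -4.3]
finger_gap: 0.0531
```

Call:
send_rows --pt "0 0 0 0 0 0.002 0" --pt "0 0 0 0 0 0.002 0" --pt "0 0 0 0 0 0.002 0" --pt "0 0 0 0 0 0.001 0" --pt "0 0 0 0 0 0 0"

```text
t: 17.0
position: [0.6874, 0.0198, 0.0986]
tcp_rot: [-0.0, 1.0, 0.0, 0.0]
force: [-0.1, 0.8, -3.5]
finger_gap: 0.0529
```

Call:
send_rows --pt "0 0 0 0 0 0.001 0" --pt "0 0 0 0 0 0.001 0" --pt "0 0 0 0 0 0.0005 0" --pt "0 0 0 0 0 0 0" --pt "0 0 0 0 0 0 0"

```text
t: 17.42
position: [0.687, 0.0198, 0.0955]
tcp_rot: [-0.0, 1.0, -0.0, -0.0]
force: [0.0, 0.2, -4.8]
finger_gap: 0.0527
```

Spigot entered freely; 3 mm to go.

Call:
send_rows --pt "0 0 0 0 0 0.0015 0" --pt "0 0 0 0 0 0.001 0" --pt "0 0 0 0 0 0.001 0" --pt "0 0 0 0 0 0 0" --pt "0 0 0 0 0 0 0"

```text
t: 17.83
position: [0.6871, 0.0198, 0.0926]
tcp_rot: [-0.0, 1.0, 0.0, 0.0]
force: [-3.2, 0.4, 4.4]
finger_gap: 0.0526
```

Call:
send_rows --pt "0 0 0 0 0 0 0" --pt "0 0 0 0 0 0 0" --pt "0 0 0 0 0 0 0" --pt "0 0 0 0 0 0 0" --pt "0 0 0 0 0 0 0"

```text
t: 18.25
position: [0.6872, 0.0198, 0.0926]
tcp_rot: [-0.0, 1.0, 0.0, 0.0]
force: [-4.1, 0.2, 5.7]
finger_gap: 0.0524
```

Call:
send_rows --pt "0 0 0 0 0 0 100" --pt "0 0 0 0 0 0 100" --pt "0 0 0 0 0 0 100" --pt "0 0 0 0 0 0 100" --pt "0 0 0 0 0 0 100"

```text
t: 18.67
position: [0.6871, 0.0198, 0.0919]
tcp_rot: [-0.0, 1.0, -0.0, 0.0]
force: [0.3, -0.3, -0.3]
finger_gap: 0.0853
```

Call:
send_rows --pt "0 0 0 0 0 -0.015 100" --pt "0 0 0 0 0 -0.03 100" --pt "0 0 0 0 0 -0.035 100" --pt "0 0 0 0 0 -0.035 100" --pt "0 0 0 0 0 -0.035 100"

```text
t: 19.08
position: [0.6868, 0.0196, 0.2436]
tcp_rot: [0.0, 1.0, -0.0, -0.0]
force: [1.3, -0.3, -0.1]
finger_gap: 0.0852
```

Call:
send_rows --pt "0 0 0 0.0114 -0.0277 -0.005 100" --pt "0 0 0 0.0114 -0.0277 0 100" --pt "0 0 0 0.0114 -0.0277 0 100" --pt "0 0 0 0.0114 -0.0277 0 100" --pt "0 0 0 0.0114 -0.0277 0 100"

```text
t: 19.5
position: [0.6294, -0.12, 0.2472]
tcp_rot: [-0.0, 1.0, -0.0, 0.0]
force: [0.2, -0.8, -0.9]
finger_gap: 0.0854
```

Call:
send_rows --pt "0 0 0 0.0114 -0.0277 0 100" --pt "0 0 0 0.0114 -0.0277 0 100" --pt "0 0 0 0.0114 -0.0277 0 100" --pt "0 0 0 0.0114 -0.0277 0 100" --pt "0 0 0 0.0114 -0.0277 0 100"

```text
t: 19.92
position: [0.5724, -0.2585, 0.2472]
tcp_rot: [-0.0, 1.0, -0.0, 0.0]
force: [0.8, -0.7, 0.2]
finger_gap: 0.0856
```

Call:
send_rows --pt "0 0 0 0.0114 -0.0277 0.01 100" --pt "0 0 0 0.0114 -0.0277 0.01 100" --pt "0 0 0 0.0114 -0.0277 0.01 100" --pt "0 0 0 0.0114 -0.0277 0.01 100" --pt "0 0 0 0.0114 -0.0277 0.01 100"

```text
t: 20.33
position: [0.5155, -0.397, 0.1967]
tcp_rot: [-0.0, 1.0, -0.0, 0.0]
force: [0.7, -0.2, -0.3]
finger_gap: 0.0854
```

Call:
send_rows --pt "0 0 0 0 0 0 100" --pt "0 0 0 0 0 0 100" --pt "0 0 0 0 0 0 100" --pt "0 0 0 0 0 0 100" --pt "0 0 0 0 0 0 100"

```text
t: 20.75
position: [0.5173, -0.3944, 0.1974]
tcp_rot: [-0.001, 1.0, 0.0, 0.0]
force: [-0.2, 0.8, 0.7]
finger_gap: 0.0856
```

Run:
```python
from h import *
r,W,f,s=wrist('w8');print(s['position'],s['tcp_rot'],s['force'],s['t'])
v=r['img'].copy()
for n,g in [('drum',(.518,-.395)),('column',(.416,-.24))]:
    xy,i,mm,o=fit(W,f,r,n,g);print(n,np.round(xy,4),round(i,3))
    for k,c in((mm,(0,255,0)),(o,(255,255,255))): cv2.drawContours(v,cv2.findContours(k,0,1)[0],-1,c,1)
t=read_camera('side')['img']
v=np.hstack([cv2.resize(v,(400,300)),cv2.resize(t[100:340,200:520],(400,300))])
cv2.imwrite('pics/w8f.png',v[:,:,::-1])
```

```text
[ 0.51729755 -0.39439416  0.19735424] [-1.26834726e-03  9.99999113e-01  1.21296799e-04  3.89109818e-04] [-0.15858072  0.75370362  0.70028572] 20.75
drum [ 0.518  -0.4001] 0.969
column [ 0.4163 -0.2432] 0.971
```

View pics/w8f.png

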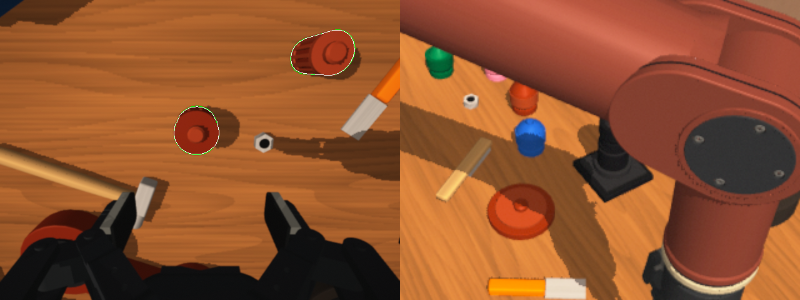

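Call:
send_rows --pt "0 0 0 -0.0007 -0.0052 0 100" --pt "0 0 0 0 0 0.02 100" --pt "0 0 0 0 0 0.03 100" --pt "0 0 0 0 0 0.03 100" --pt "0 0 0 0 0 0.03 100"

```text
t: 21.27
position: [0.5172, -0.4011, 0.0862]
tcp_rot: [-0.0, 1.0, -0.0, 0.001]
force: [0.2, -0.1, -0.3]
finger_gap: 0.086
```

Call:
send_rows --pt "0 0 0 0 0 0.03 100" --pt "0 0 0 0 0 0.024 100" --pt "0 0 0 0 0 0.014 100" --pt "0 0 0 0 0 0.009 100" --pt "0 0 0 0 0 0 100"

```text
t: 21.68
position: [0.5163, -0.4006, 0.0087]
tcp_rot: [-0.0, 1.0, 0.0, -0.001]
force: [0.2, 0.3, 1.2]
finger_gap: 0.0857
```

Call:
send_rows --pt "0 0 0 0 0 0 100" --pt "0 0 0 0 0 0 0" --pt "0 0 0 0 0 0 0" --pt "0 0 0 0 0 0 0" --pt "0 0 0 0 0 0 0" --newtons 60

```text
t: 22.1
position: [0.5179, -0.4013, 0.012]
tcp_rot: [-0.0, 1.0, -0.0, 0.001]
force: [-0.8, 1.9, 6.7]
finger_gap: 0.0607
```

Call:
send_rows --pt "0 0 0 0 0 0 0" --pt "0 0 0 0 0 0 0" --pt "0 0 0 0 0 0 0" --pt "0 0 0 0 0 0 0" --pt "0 0 0 0 0 0 0"

```text
t: 22.52
position: [0.5179, -0.4013, 0.012]
tcp_rot: [-0.0, 1.0, -0.0, 0.001]
force: [-1.4, 1.8, 6.8]
finger_gap: 0.0604
```

Call:
send_rows --pt "0 0 0 0 0 -0.015 0" --pt "0 0 0 0 0 -0.03 0" --pt "0 0 0 0 0 -0.035 0" --pt "0 0 0 0 0 -0.035 0" --pt "0 0 0 0 0 -0.025 0"

```text
t: 22.93
position: [0.5169, -0.4017, 0.1543]
tcp_rot: [0.0, 1.0, -0.001, 0.001]
force: [1.2, -0.8, -4.7]
finger_gap: 0.0604
```

Call:
send_rows --pt "0 0 0 0.0007 0.0277 0 0" --pt "0 0 0 0.0007 0.0277 0 0" --pt "0 0 0 0.0007 0.0277 0 0" --pt "0 0 0 0.0007 0.0277 0 0" --pt "0 0 0 0.0007 0.0277 0 0"

```text
t: 23.35
position: [0.5127, -0.2613, 0.1509]
tcp_rot: [0.0, 1.0, 0.0, 0.0]
force: [1.6, -0.2, -4.3]
finger_gap: 0.0608
```

Call:
send_rows --pt "0 0 0 0.0007 0.0277 0 0" --pt "0 0 0 0.0007 0.0277 0 0" --pt "0 0 0 0.0007 0.0277 0 0" --pt "0 0 0 0.0007 0.0277 0 0" --pt "0 0 0 0.0007 0.0277 0 0"

```text
t: 23.77
position: [0.5092, -0.123, 0.151]
tcp_rot: [0.0, 1.0, 0.0, 0.0]
force: [2.1, 0.0, -5.3]
finger_gap: 0.0603
```

Call:
send_rows --pt "0 0 0 0.0007 0.0277 0 0" --pt "0 0 0 0.0007 0.0277 0 0" --pt "0 0 0 0.0007 0.0277 0 0" --pt "0 0 0 0.0007 0.0277 0 0" --pt "0 0 0 0.0007 0.0265 0 0"

```text
t: 24.18
position: [0.5058, 0.0144, 0.151]
tcp_rot: [0.0, 1.0, 0.0, 0.0]
force: [0.1, 0.6, -4.8]
finger_gap: 0.0605
```

Call:
send_rows --pt "0 0 0 0 0 0 0" --pt "0 0 0 0 0 0 0" --pt "0 0 0 0 0 0 0" --pt "0 0 0 0 0 0 0" --pt "0 0 0 0 0 0 0"

```text
t: 24.6
position: [0.5062, 0.0121, 0.1503]
tcp_rot: [0.001, 1.0, -0.0, 0.0]
force: [0.0, 0.2, -5.1]
finger_gap: 0.0604
```

Run:
```python
from h import *
r,W,f,s=wrist('w9');print(s['position'],s['tcp_rot'],s['finger_gap'],s['force'],s['t'])
v=r['img'].copy()
p=s['position'];zb=p[2]-.012
for k,c in((model(W,f,r,SH['drum'],np.array(p[:2]),zb),(255,0,255)),(model(W,f,r,[(.055,0,.018)],np.array([.507,.013]),0),(0,255,0)),(model(W,f,r,[(.012,.018,.028)],np.array([.507,.013]),0),(0,255,0))): cv2.drawContours(v,cv2.findContours(k,0,1)[0],-1,c,1)
cv2.imwrite('pics/w9f.png',v[60:460,120:520,::-1])
```

```text
[0.50620887 0.01208756 0.1502799 ] [ 9.14527670e-04  9.99999574e-01 -9.27675558e-05  7.99687386e-05] 0.06042759304869572 [ 0.00852019  0.22629423 -5.0609631 ] 24.6
```

View pics/w9f.png

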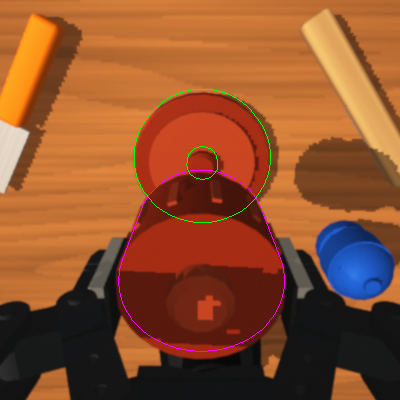

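Run:
```python
from h import *
from scipy.optimize import least_squares
W=np.load('pics/w9.npy');img=cv2.imread('pics/w9.png')[:,:,::-1]
r=dict(cx=320.28,cy=235.23);f=240/np.tan(np.radians(67.04618/2))
m=cmask(np.ascontiguousarray(img),'red')
def edge(m,sel):
    c=max(cv2.findContours(m,0,cv2.CHAIN_APPROX_NONE)[0],key=len)[:,0];return c[sel(c)]
up=lambda c:(c[:,1]<225)
dn=lambda c:(c[:,1]>385)&(c[:,0]>235)&(c[:,0]<410)
from scipy.spatial import cKDTree
def solve(shape,xy,z0,e):
    def fun(p):
        c=max(cv2.findContours(model(W,f,r,shape,np.array(p),z0),0,cv2.CHAIN_APPROX_NONE)[0],key=len)[:,0]
        d=cKDTree(c).query(e)[0];return (d**2).mean()
    from scipy.optimize import minimize
    s=minimize(fun,xy,method='Nelder-Mead',options=dict(initial_simplex=[xy,[xy[0]+.004,xy[1]],[xy[0],xy[1]+.004]],xatol=1e-4,fatol=1e-3));return s.x,s.fun,len(e)
print(solve([(.055,0,.018)],[.507,.013],0,edge(m,up)))
print(solve(SH['drum'],[.506,.012],.1503-.012,edge(m,dn)))
# spigot of base: show rows
for z,lab in ((.018,'disc'),):print(lab,pix(W,f,r,(.507,.013,z)))
```

```text
(array([0.51038065, 0.01276784]), np.float64(0.4723618090452261), 199)
(array([0.51036817, 0.01183829]), np.float64(0.2638888888888889), 144)
disc [321.75754708 220.59612374]
```

Run:
```python
from h import *
W=np.load('pics/w9.npy');img=cv2.imread('pics/w9.png')
r=dict(cx=320.28,cy=235.23);f=240/np.tan(np.radians(67.04618/2))
c=np.clip(img.astype(int)*2.2,0,255).astype(np.uint8)
for x,col in((.5062,(0,255,0)),(.5104,(255,255,0))):
    m=model(W,f,r,[(.012,.045,.055)],np.array([x,.0121]),.1383);cv2.drawContours(c,cv2.findContours(m,0,1)[0],-1,col,1)
    m=model(W,f,r,[(.031,.0449,.045)],np.array([x,.0121]),.1383);cv2.drawContours(c,cv2.findContours(m,0,1)[0],-1,col,1)
cv2.imwrite('pics/w9c.png',cv2.resize(c[260:430,220:420],None,fx=3,fy=3))
```

```text
(no output)
```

View pics/w9c.png

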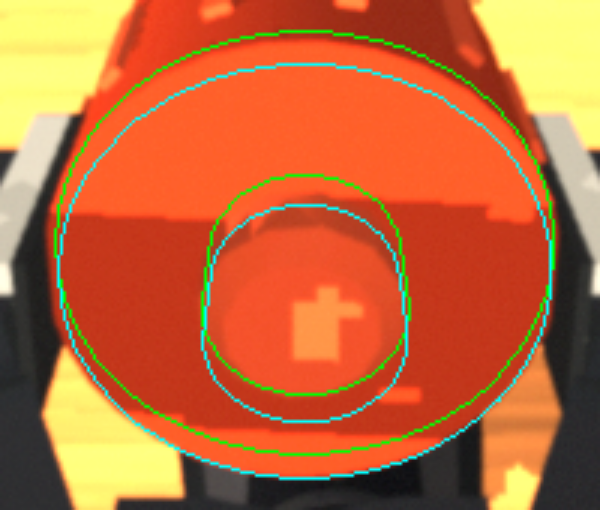

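Call:
send_rows --pt "0 0 0 -0.003 0.0007 0.02 0" --pt "0 0 0 0 0 0.03 0" --pt "0 0 0 0 0 0.03 0" --pt "0 0 0 0 0 0.018 0" --pt "0 0 0 0 0 0.009 0"

```text
t: 25.07
position: [0.5075, 0.0132, 0.0405]
tcp_rot: [0.0, 1.0, -0.001, -0.002]
force: [0.2, -0.1, -4.3]
finger_gap: 0.0602
```

Call:
send_rows --pt "0 0 0 0 0 0.002 0" --pt "0 0 0 0 0 0.002 0" --pt "0 0 0 0 0 0.002 0" --pt "0 0 0 0 0 0 0" --pt "0 0 0 0 0 0 0"

```text
t: 25.48
position: [0.5099, 0.0141, 0.038]
tcp_rot: [-0.0, 1.0, 0.0, 0.001]
force: [0.3, 0.9, -5.0]
finger_gap: 0.0604
```

Call:
send_rows --pt "0 0 0 0 0 0.002 0" --pt "0 0 0 0 0 0.002 0" --pt "0 0 0 0 0 0.001 0" --pt "0 0 0 0 0 0 0" --pt "0 0 0 0 0 0 0"

```text
t: 25.9
position: [0.5092, 0.014, 0.032]
tcp_rot: [-0.0, 1.0, -0.0, -0.0]
force: [1.0, -0.0, -4.4]
finger_gap: 0.0601
```

Call:
send_rows --pt "0 0 0 0 0 0.0015 0" --pt "0 0 0 0 0 0.001 0" --pt "0 0 0 0 0 0.001 0" --pt "0 0 0 0 0 0 0" --pt "0 0 0 0 0 0 0"

```text
t: 26.32
position: [0.5094, 0.0141, 0.0299]
tcp_rot: [-0.0, 1.0, 0.0, -0.0]
force: [-9.6, -1.2, 18.7]
finger_gap: 0.0606
```

Call:
send_rows --pt "0 0 0 0 0 0 100" --pt "0 0 0 0 0 0 100" --pt "0 0 0 0 0 0 100" --pt "0 0 0 0 0 0 100" --pt "0 0 0 0 0 0 100"

```text
t: 26.73
position: [0.5094, 0.0141, 0.0285]
tcp_rot: [-0.0, 1.0, -0.0, 0.0]
force: [0.6, -0.4, -0.0]
finger_gap: 0.0856
```

Call:
send_rows --pt "0 0 0 0 0 -0.015 100" --pt "0 0 0 0 0 -0.035 100" --pt "0 0 0 0 0 -0.041 100" --pt "0 0 0 0 0 -0.041 100" --pt "0 0 0 0 0 -0.041 100"

```text
t: 27.15
position: [0.5088, 0.0138, 0.2034]
tcp_rot: [0.0, 1.0, -0.0, -0.0]
force: [1.2, 0.6, -0.6]
finger_gap: 0.0854
```

Call:
send_rows --pt "0 0 0 0 0 0 100" --pt "0 0 0 0 0 0 100" --pt "0 0 0 0 0 0 100" --pt "0 0 0 0 0 0 100" --pt "0 0 0 0 0 0 100"

```text
t: 27.57
position: [0.5084, 0.014, 0.2]
tcp_rot: [-0.0, 1.0, -0.0, -0.001]
force: [0.0, 0.4, -0.3]
finger_gap: 0.0853
```

Run:
```python
from h import *
r,W,f,s=wrist('w10');print(s['position'],s['force'],s['t'])
S=[(.055,0,.018)]+[(a,b+.018,c+.018) for a,b,c in SH['drum']]
xy,i,mm,o=fit(W,f,r,'round_seat',(.5094,.013),shape=[(.055,0,.018)]);print('base',xy,i)
print('pred spigot',pix(W,f,r,(.5095,.013,.073)).round(1))
v=r['img'].copy()
for k in S[1:]:
    cv2.drawContours(v,cv2.findContours(model(W,f,r,[k],np.array([.5095,.013]),0),0,1)[0],-1,(0,255,0),1)
cv2.drawContours(v,cv2.findContours(mm,0,1)[0],-1,(255,255,255),1)
c=np.clip(v.astype(int)*1.6,0,255).astype(np.uint8)[120:320,220:420,::-1]
cv2.imwrite('pics/w10c.png',cv2.resize(c,None,fx=3,fy=3))
```

```text
[0.50837809 0.01395978 0.20002701] [ 0.04753673  0.43813609 -0.29796847] 27.5667
base [0.50871358 0.01274536] 0.9509072487795892
pred spigot [319.5 223.4]
```

View pics/w10c.png

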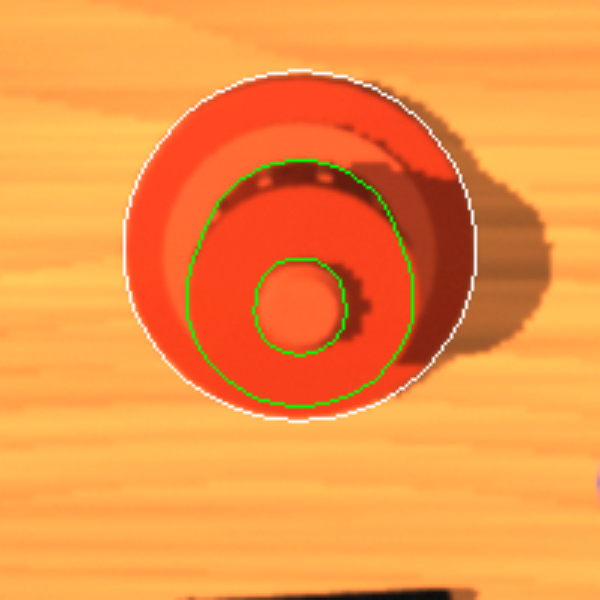

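Call:
send_rows --pt "0 0 0 0.0092 -0.0257 0 100" --pt "0 0 0 0.0092 -0.0257 0 100" --pt "0 0 0 0.0092 -0.0257 0 100" --pt "0 0 0 0.0092 -0.0257 0 100" --pt "0 0 0 0.0092 -0.0257 0 100"

```text
t: 28.03
position: [0.4623, -0.1156, 0.2008]
tcp_rot: [-0.0, 1.0, -0.0, -0.001]
force: [0.5, -0.1, -0.5]
finger_gap: 0.0853
```

Call:
send_rows --pt "0 0 0 0.0092 -0.0257 0 100" --pt "0 0 0 0.0092 -0.0257 0 100" --pt "0 0 0 0.0092 -0.0257 0 100" --pt "0 0 0 0.0092 -0.0257 0 100" --pt "0 0 0 0.0092 -0.0257 0 100"

```text
t: 28.45
position: [0.4162, -0.2441, 0.2009]
tcp_rot: [-0.0, 1.0, 0.0, -0.001]
force: [0.7, 0.3, -0.1]
finger_gap: 0.0852
```

Call:
send_rows --pt "0 0 0 0 0 0 100" --pt "0 0 0 0 0 0 100" --pt "0 0 0 0 0 0 100" --pt "0 0 0 0 0 0 100" --pt "0 0 0 0 0 0 100"

```text
t: 28.87
position: [0.4177, -0.2418, 0.2013]
tcp_rot: [-0.001, 1.0, 0.0, -0.0]
force: [0.7, -0.1, 0.0]
finger_gap: 0.0852
```

Run:
```python
from h import *
r,W,f,s=wrist('w11');print(s['position'],s['tcp_rot'],s['t'])
for z in(-.004,0,.004):
    xy,i,mm,o=fit(W,f,r,'column',(.416,-.243),z);print(z,np.round(xy,4),round(i,3))
nets(r,W,f,['column_mid'])
```

```text
[ 0.41769641 -0.24183859  0.20126716] [-1.07289203e-03  9.99999387e-01  4.92030225e-05 -2.67860738e-04] 28.8667
-0.004 [ 0.4196 -0.2466] 0.971
0 [ 0.4185 -0.2466] 0.951
0.004 [ 0.4174 -0.2465] 0.926
column_mid 0.59 [ 0.4126 -0.251   0.0678] [309. 213.]
```

Call:
send_rows --pt "0 0 0 -0.0008 -0.0045 0 100" --pt "0 0 0 0 0 0.02 100" --pt "0 0 0 0 0 0.03 100" --pt "0 0 0 0 0 0.03 100" --pt "0 0 0 0 0 0.03 100"

```text
t: 29.38
position: [0.4185, -0.2477, 0.0906]
tcp_rot: [-0.0, 1.0, -0.0, 0.001]
force: [0.6, 0.2, -1.1]
finger_gap: 0.0853
```

Call:
send_rows --pt "0 0 0 0 0 0.03 100" --pt "0 0 0 0 0 0.022 100" --pt "0 0 0 0 0 0.012 100" --pt "0 0 0 0 0 0.006 100" --pt "0 0 0 0 0 0 100"

```text
t: 29.8
position: [0.4178, -0.2475, 0.021]
tcp_rot: [-0.0, 1.0, -0.0, -0.001]
force: [-0.6, -1.1, -0.0]
finger_gap: 0.0858
```

Call:
send_rows --pt "0 0 0 0 0 0 100" --pt "0 0 0 0 0 0 0" --pt "0 0 0 0 0 0 0" --pt "0 0 0 0 0 0 0" --pt "0 0 0 0 0 0 0" --newtons 60

```text
t: 30.22
position: [0.4188, -0.2474, 0.0226]
tcp_rot: [-0.0, 1.0, 0.0, 0.001]
force: [-1.8, 2.8, 8.3]
finger_gap: 0.0468
```

Call:
send_rows --pt "0 0 0 0 0 0 0" --pt "0 0 0 0 0 0 0" --pt "0 0 0 0 0 0 0" --pt "0 0 0 0 0 0 0" --pt "0 0 0 0 0 0 0"

```text
t: 30.63
position: [0.4188, -0.2474, 0.0226]
tcp_rot: [-0.0, 1.0, 0.0, 0.001]
force: [-2.2, 2.8, 10.3]
finger_gap: 0.0468
```

Call:
send_rows --pt "0 0 0 0 0 -0.015 0" --pt "0 0 0 0 0 -0.03 0" --pt "0 0 0 0 0 -0.035 0" --pt "0 0 0 0 0 -0.035 0" --pt "0 0 0 0 0 -0.02 0"

```text
t: 31.05
position: [0.4186, -0.2483, 0.1599]
tcp_rot: [0.0, 1.0, -0.0, 0.002]
force: [1.5, -0.3, -4.3]
finger_gap: 0.0471
```

Call:
send_rows --pt "0 0 0 -0.0091 0.0261 0 0" --pt "0 0 0 -0.0091 0.0261 0 0" --pt "0 0 0 -0.0091 0.0261 0 0" --pt "0 0 0 -0.0091 0.0261 0 0" --pt "0 0 0 -0.0091 0.0261 0 0"

```text
t: 31.47
position: [0.4634, -0.1156, 0.1566]
tcp_rot: [0.0, 1.0, 0.0, 0.0]
force: [0.1, 0.0, -4.3]
finger_gap: 0.0468
```

Call:
send_rows --pt "0 0 0 -0.0091 0.0261 0 0" --pt "0 0 0 -0.0091 0.0261 0 0" --pt "0 0 0 -0.0091 0.0261 0 0" --pt "0 0 0 -0.0091 0.0261 0 0" --pt "0 0 0 -0.0091 0.026 0 0"

```text
t: 31.88
position: [0.5088, 0.0148, 0.1564]
tcp_rot: [-0.0, 1.0, 0.0, -0.0]
force: [0.6, -0.2, -4.1]
finger_gap: 0.0473
```

Call:
send_rows --pt "0 0 0 0 0 0 0" --pt "0 0 0 0 0 0 0" --pt "0 0 0 0 0 0 0" --pt "0 0 0 0 0 0 0" --pt "0 0 0 0 0 0 0"

```text
t: 32.3
position: [0.5087, 0.0123, 0.1565]
tcp_rot: [0.001, 1.0, 0.0, -0.0]
force: [-0.6, -0.1, -4.1]
finger_gap: 0.0469
```

Call:
send_rows --pt "0 0 0 -0.0005 0.001 0.01 0" --pt "0 0 0 0 0 0.018 0" --pt "0 0 0 0 0 0.018 0" --pt "0 0 0 0 0 0.01 0" --pt "0 0 0 0 0 0.003 0"

```text
t: 32.72
position: [0.5081, 0.014, 0.0954]
tcp_rot: [0.0, 1.0, -0.0, -0.002]
force: [-0.8, 0.8, -3.8]
finger_gap: 0.0468
```

Call:
send_rows --pt "0 0 0 0 0 0.002 0" --pt "0 0 0 0 0 0.002 0" --pt "0 0 0 0 0 0.001 0" --pt "0 0 0 0 0 0 0" --pt "0 0 0 0 0 0 0"

```text
t: 33.13
position: [0.5099, 0.0145, 0.093]
tcp_rot: [-0.0, 1.0, 0.0, 0.0]
force: [0.3, 0.9, -4.6]
finger_gap: 0.0467
```

Call:
send_rows --pt "0 0 0 0 0 0.002 0" --pt "0 0 0 0 0 0.002 0" --pt "0 0 0 0 0 0.001 0" --pt "0 0 0 0 0 0 0" --pt "0 0 0 0 0 0 0"

```text
t: 33.55
position: [0.5094, 0.0144, 0.0874]
tcp_rot: [-0.0, 1.0, -0.0, -0.0]
force: [-0.2, 0.5, -4.3]
finger_gap: 0.0471
```

Call:
send_rows --pt "0 0 0 0 0 0.001 0" --pt "0 0 0 0 0 0.0005 0" --pt "0 0 0 0 0 0.0005 0" --pt "0 0 0 0 0 0 0" --pt "0 0 0 0 0 0 0"

```text
t: 33.97
position: [0.5096, 0.0145, 0.0857]
tcp_rot: [-0.0, 1.0, 0.0, -0.0]
force: [-1.9, 0.6, -0.5]
finger_gap: 0.0471
```

Call:
send_rows --pt "0 0 0 0 0 0.0007 0" --pt "0 0 0 0 0 0 0" --pt "0 0 0 0 0 0 0" --pt "0 0 0 0 0 0 100" --pt "0 0 0 0 0 0 100"

```text
t: 34.38
position: [0.51, 0.0145, 0.0851]
tcp_rot: [-0.0, 1.0, 0.0, 0.001]
force: [-0.7, -0.7, -0.1]
finger_gap: 0.0695
```

Call:
send_rows --pt "0 0 0 0 0 0 100" --pt "0 0 0 0 0 0 100" --pt "0 0 0 0 0 0 100" --pt "0 0 0 0 0 -0.01 100" --pt "0 0 0 0 0 -0.02 100"

```text
t: 34.8
position: [0.508, 0.0142, 0.1138]
tcp_rot: [-0.0, 1.0, -0.001, -0.002]
force: [0.5, 0.1, 0.1]
finger_gap: 0.0854
```

Call:
send_rows --pt "0 0 0 0 0 -0.04 100" --pt "0 0 0 0 0 -0.04 100" --pt "0 0 0 0 0 -0.04 100" --pt "0 0 0 0 0 -0.02 100" --pt "0 0 0 0 0 0 100"

```text
t: 35.22
position: [0.5119, 0.0144, 0.2608]
tcp_rot: [0.0, 1.0, 0.001, 0.004]
force: [0.8, 0.4, -0.6]
finger_gap: 0.0854
```

Call:
send_rows --pt "0 0 0 0 0 0 100" --pt "0 0 0 0 0 0 100" --pt "0 0 0 0 0 0 100" --pt "0 0 0 0 0 0 100" --pt "0 0 0 0 0 0 100"

```text
t: 35.63
position: [0.5091, 0.0144, 0.254]
tcp_rot: [-0.0, 1.0, -0.0, -0.001]
force: [-0.1, 0.3, -0.9]
finger_gap: 0.0855
```

```bash
cat >> h.py <<'E'
def hmod(W,f,r,n,xy,z0):
    m=model(W,f,r,SH[n],xy,z0);h=cv2.convexHull(np.argwhere(m)[:,::-1].astype(np.int32));cv2.fillConvexPoly(m,h,1);return m
def hfit(W,f,r,n,xy,z0=0):
    xy=np.array(xy,float);m=cmask(r['img'],CTR[n])
    for _ in range(6):
        mm=hmod(W,f,r,n,xy,z0);l=cv2.connectedComponents(m*cv2.dilate(mm,np.ones((15,15))))[1]
        o=(l==1+np.argmax(np.bincount(l.ravel())[1:])).astype(np.uint8)
        xy=xy+(ray(W,f,r,cen(o),z0+.033)-ray(W,f,r,cen(mm),z0+.033))[:2]
    return xy,(mm&o).sum()/(mm|o).sum(),mm,o
E
python3 - <<'E'
from h import *
r,W,f,s=wrist('w12');print(s['position'],s['t'])
img=r['img']
m=model(W,f,r,[(.024,0,.066),(.012,.066,.076)],np.array([.5095,.013]),.063)
S=m;R_=cmask(img,'red');n,l=cv2.connectedComponents(R_);
# column top spigot: look for local brightness blob near prediction
print('pred spigot top',pix(W,f,r,(.5095,.013,.139)).round(1),'col top',pix(W,f,r,(.5095,.013,.129)).round(1))
c=cv2.resize(np.clip(img.astype(int)*1.6,0,255).astype(np.uint8)[80:280,220:420],(600,600))
cs=cv2.HoughCircles(cv2.cvtColor(c,7),cv2.HOUGH_GRADIENT,1,30,param1=80,param2=25,minRadius=30,maxRadius=130)
if cs is not None:
    for u,v_,rr in cs[0][:6]:print('circle',u/3+220,v_/3+80,rr/3)
print('ball far',hfit(W,f,r,'ball',(.620,.235))[:2]);nets(r,W,f,['ball_mid'])
E
```

```text
[0.50910464 0.01440435 0.25399168] 35.6333
pred spigot top [318.9 226.9] col top [318.9 223.1]
circle 322.83334 221.83333 29.166666
circle 322.83334 197.83334 34.3
ball far (array([0.62772296, 0.24335179]), np.float64(0.891588107324148))
ball_mid 0.9 [0.6124 0.3408 0.0496] [621. 292.]
ball_mid 0.74 [0.582  0.131  0.0563] [432. 269.]
ball_mid 0.66 [0.6138 0.2287 0.0497] [518. 294.]
ball_mid 0.65 [0.7028 0.2969 0.0458] [560. 360.]
```

Call:
send_rows --pt "0 0 0 -0.0115 0.0222 0 100" --pt "0 0 0 -0.0115 0.0222 0 100" --pt "0 0 0 -0.0115 0.0222 0 100" --pt "0 0 0 -0.0115 0.0222 0 100" --pt "0 0 0 -0.0115 0.0222 0 100"

```text
t: 36.15
position: [0.5674, 0.1266, 0.2544]
tcp_rot: [-0.0, 1.0, -0.0, -0.0]
force: [0.6, -0.5, -0.1]
finger_gap: 0.0854
```

Call:
send_rows --pt "0 0 0 -0.0115 0.0222 0.01 100" --pt "0 0 0 -0.0115 0.0222 0.01 100" --pt "0 0 0 -0.0115 0.0222 0.01 100" --pt "0 0 0 -0.0115 0.0222 0.01 100" --pt "0 0 0 -0.0115 0.0222 0.01 100"

```text
t: 36.57
position: [0.6248, 0.2376, 0.2037]
tcp_rot: [-0.0, 1.0, -0.0, -0.0]
force: [0.4, -0.3, 0.9]
finger_gap: 0.0852
```

Call:
send_rows --pt "0 0 0 0 0 0 100" --pt "0 0 0 0 0 0 100" --pt "0 0 0 0 0 0 100" --pt "0 0 0 0 0 0 100" --pt "0 0 0 0 0 0 100"

```text
t: 36.98
position: [0.6247, 0.2353, 0.2056]
tcp_rot: [0.001, 1.0, 0.0, 0.0]
force: [0.0, 0.2, 0.8]
finger_gap: 0.0853
```

Run:
```python
from h import *
r,W,f,s=wrist('w13');print(s['position'],s['t'])
xy,i,mm,o=hfit(W,f,r,'ball',(.622,.238));print(xy,i);nets(r,W,f,['ball_mid'])
v=r['img'].copy()
for k,c in((mm,(0,255,0)),(o,(255,255,255))): cv2.drawContours(v,cv2.findContours(k,0,1)[0],-1,c,1)
# finger footprints open at z=.03, both sides
for sg in(-1,1):
    for z in (.02,.066):
        P=np.array([pix(W,f,r,(xy[0]+a,xy[1]+sg*b,z)) for a,b in((-.011,.0425),(.011,.0425),(.011,.057),(-.011,.057))])
        cv2.polylines(v,[P.astype(np.int32)],True,(255,255,0),1)
cc=r'';w12=cv2.imread('pics/w12.png')[80:320,200:440]
cv2.imwrite('pics/w13f.png',np.hstack([cv2.resize(v[:,:,::-1],(533,400)),cv2.resize(w12,(266,266))[:,:] if 0 else np.vstack([cv2.resize(w12,(266,266)),np.zeros((134,266,3),np.uint8)])]))
```

```text
[0.62474695 0.2353133  0.20558747] 36.9833
[0.62671583 0.23992507] 0.9260089686098655
ball_mid 0.9 [0.5862 0.1428 0.0569] [207. 168.]
ball_mid 0.8 [0.7202 0.2106 0.0548] [294. 311.]
ball_mid 0.78 [0.6157 0.3472 0.0613] [455. 205.]
ball_mid 0.64 [0.7048 0.3062 0.0584] [398. 299.]
```

View pics/w13f.png

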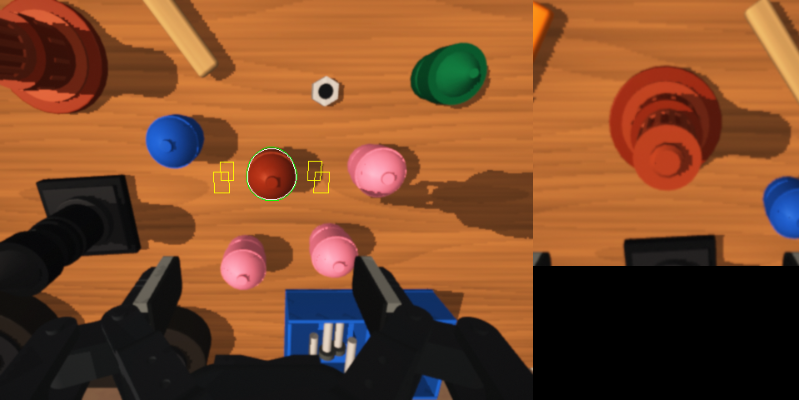

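The red ball is at (272,175) in the left panel, with clear room for both fingers. The right panel shows the column centred on the drum.

Call:
send_rows --pt "0 0 0 -0.002 0.0048 0 100" --pt "0 0 0 0 0 0.02 100" --pt "0 0 0 0 0 0.03 100" --pt "0 0 0 0 0 0.03 100" --pt "0 0 0 0 0 0.03 100"

```text
t: 37.5
position: [0.6267, 0.2417, 0.0941]
tcp_rot: [-0.0, 1.0, 0.0, 0.001]
force: [0.2, 1.6, -0.8]
finger_gap: 0.0856
```

Call:
send_rows --pt "0 0 0 0 0 0.03 100" --pt "0 0 0 0 0 0.028 100" --pt "0 0 0 0 0 0.015 100" --pt "0 0 0 0 0 0.009 100" --pt "0 0 0 0 0 0 100"

```text
t: 37.92
position: [0.6254, 0.2411, 0.0109]
tcp_rot: [-0.0, 1.0, -0.001, -0.001]
force: [0.6, 0.1, -0.2]
finger_gap: 0.0852
```

Call:
send_rows --pt "0 0 0 0 0 0 100" --pt "0 0 0 0 0 0 0" --pt "0 0 0 0 0 0 0" --pt "0 0 0 0 0 0 0" --pt "0 0 0 0 0 0 0" --newtons 50

```text
t: 38.33
position: [0.6274, 0.2414, 0.0146]
tcp_rot: [0.0, 1.0, 0.0, 0.001]
force: [-1.7, -2.5, 6.5]
finger_gap: 0.0517
```

Call:
send_rows --pt "0 0 0 0 0 0 0" --pt "0 0 0 0 0 0 0" --pt "0 0 0 0 0 0 0" --pt "0 0 0 0 0 0 0" --pt "0 0 0 0 0 0 0"

```text
t: 38.75
position: [0.6275, 0.2414, 0.0146]
tcp_rot: [0.0, 1.0, 0.0, 0.001]
force: [-0.9, -0.7, 7.2]
finger_gap: 0.0518
```

Call:
send_rows --pt "0 0 0 0 0 -0.02 0" --pt "0 0 0 0 0 -0.041 0" --pt "0 0 0 0 0 -0.041 0" --pt "0 0 0 0 0 -0.041 0" --pt "0 0 0 0 0 -0.041 0"

```text
t: 39.17
position: [0.6259, 0.2409, 0.1988]
tcp_rot: [0.0, 1.0, -0.0, -0.0]
force: [1.7, 0.6, -4.6]
finger_gap: 0.0517
```

Call:
send_rows --pt "0 0 0 0.0117 -0.0227 -0.004 0" --pt "0 0 0 0.0117 -0.0227 -0.004 0" --pt "0 0 0 0.0117 -0.0227 -0.004 0" --pt "0 0 0 0.0117 -0.0227 -0.004 0" --pt "0 0 0 0.0117 -0.0227 0 0"

```text
t: 39.58
position: [0.5674, 0.1266, 0.2137]
tcp_rot: [-0.0, 1.0, 0.0, 0.0]
force: [0.9, 0.2, -4.3]
finger_gap: 0.0517
```

Call:
send_rows --pt "0 0 0 0.0117 -0.0227 0 0" --pt "0 0 0 0.0117 -0.0227 0 0" --pt "0 0 0 0.0117 -0.0227 0 0" --pt "0 0 0 0.0117 -0.0227 0 0" --pt "0 0 0 0.0117 -0.0227 0 0"

```text
t: 40.0
position: [0.5084, 0.0131, 0.2128]
tcp_rot: [-0.0, 1.0, 0.0, -0.0]
force: [0.5, 0.6, -4.6]
finger_gap: 0.0515
```

Call:
send_rows --pt "0 0 0 0 0 0 0" --pt "0 0 0 0 0 0 0" --pt "0 0 0 0 0 0 0" --pt "0 0 0 0 0 0 0" --pt "0 0 0 0 0 0 0"

```text
t: 40.42
position: [0.5097, 0.0151, 0.2127]
tcp_rot: [-0.001, 1.0, -0.0, -0.0]
force: [-0.9, -1.3, -5.2]
finger_gap: 0.0515
```

Call:
send_rows --pt "0 0 0 -0.0003 -0.0008 0.01 0" --pt "0 0 0 0 0 0.018 0" --pt "0 0 0 0 0 0.018 0" --pt "0 0 0 0 0 0.01 0" --pt "0 0 0 0 0 0.003 0"

```text
t: 40.83
position: [0.5086, 0.0135, 0.1514]
tcp_rot: [-0.0, 1.0, -0.001, -0.002]
force: [-0.9, -0.7, -3.9]
finger_gap: 0.0517
```

Call:
send_rows --pt "0 0 0 0 0 0.001 0" --pt "0 0 0 0 0 0.002 0" --pt "0 0 0 0 0 0.001 0" --pt "0 0 0 0 0 0 0" --pt "0 0 0 0 0 0 0"

```text
t: 41.25
position: [0.5102, 0.0135, 0.1503]
tcp_rot: [-0.0, 1.0, 0.0, 0.0]
force: [-0.8, 0.3, -3.4]
finger_gap: 0.0517
```

Inside the socket, no contact; lowering the rest.

Call:
send_rows --pt "0 0 0 0 0 0.002 0" --pt "0 0 0 0 0 0.002 0" --pt "0 0 0 0 0 0.001 0" --pt "0 0 0 0 0 0 0" --pt "0 0 0 0 0 0 0"

```text
t: 41.67
position: [0.5098, 0.0134, 0.1447]
tcp_rot: [-0.0, 1.0, -0.0, -0.0]
force: [0.0, 0.2, -4.6]
finger_gap: 0.0515
```

Call:
send_rows --pt "0 0 0 0 0 0.001 0" --pt "0 0 0 0 0 0.0007 0" --pt "0 0 0 0 0 0.0005 0" --pt "0 0 0 0 0 0 0" --pt "0 0 0 0 0 0 0"

```text
t: 42.08
position: [0.5103, 0.0135, 0.1436]
tcp_rot: [-0.0, 1.0, 0.0, 0.001]
force: [-3.4, -0.3, 5.3]
finger_gap: 0.0516
```

Seated at the expected height (0.1436). I'll release, retreat upward and aside, and check.

Call:
send_rows --pt "0 0 0 0 0 0 100" --pt "0 0 0 0 0 0 100" --pt "0 0 0 0 0 0 100" --pt "0 0 0 0 0 0 100" --pt "0 0 0 0 0 0 100"

```text
t: 42.5
position: [0.5099, 0.0135, 0.1426]
tcp_rot: [-0.0, 1.0, -0.0, 0.0]
force: [0.0, 0.2, 0.6]
finger_gap: 0.0857
```

Call:
send_rows --pt "0 0 0 0 0 -0.01 100" --pt "0 0 0 0 0 -0.02 100" --pt "0 0 0 0 0 -0.03 100" --pt "0 0 0 0 0 -0.04 100" --pt "0 0 0 0 0 -0.04 100"

```text
t: 42.92
position: [0.5091, 0.0131, 0.2846]
tcp_rot: [0.0, 1.0, -0.0, -0.0]
force: [0.7, 0.2, 0.3]
finger_gap: 0.0855
```

Call:
send_rows --pt "0 0 0 0 0.02 0 100" --pt "0 0 0 0 0.04 0 100" --pt "0 0 0 0 0.04 0 100" --pt "0 0 0 0 0.04 0 100" --pt "0 0 0 0 0.04 0 100"

```text
t: 43.33
position: [0.5095, 0.1952, 0.2837]
tcp_rot: [0.0, 1.0, 0.0, 0.0]
force: [0.8, 0.7, -0.3]
finger_gap: 0.0856
```

Call:
send_rows --pt "0 0 0 0 0.04 0 100" --pt "0 0 0 0 0.04 0 100" --pt "0 0 0 0 0.04 0 100" --pt "0 0 0 0 0.02 0 100" --pt "0 0 0 0 0 0 100"

```text
t: 43.75
position: [0.5076, 0.3397, 0.2822]
tcp_rot: [-0.004, 1.0, 0.0, -0.001]
force: [0.1, -0.7, -0.4]
finger_gap: 0.0853
```

Run:
```python
from h import *
s=state();print(s['position'],s['force'],s['t'])
a=read_camera('side')['img'];b=read_camera('top')['img']
cv2.imwrite('pics/fin.png',np.hstack([cv2.resize(a[80:400,160:480],(400,400)),cv2.resize(b[120:360,120:440][:, :240],(400,400))])[:,:,::-1])
```

```text
[0.50756473 0.33970886 0.28216451] [ 0.11994239 -0.65778113 -0.39533358] 43.75
```

View pics/fin.png

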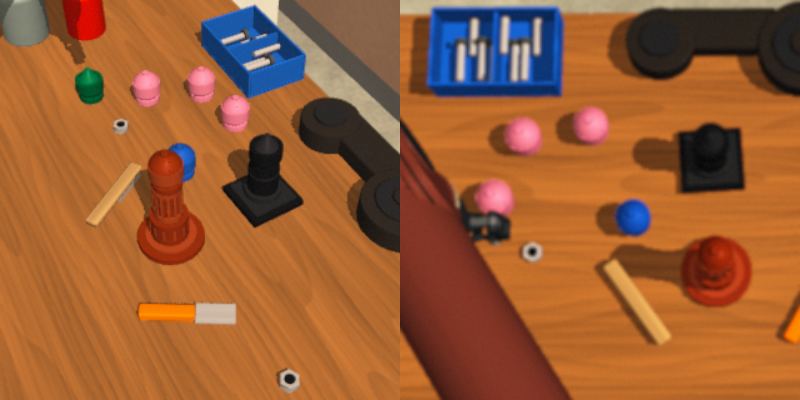

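Both posts stand complete and straight in the side and top views. The green urn is where it was, and the arm is clear.

```bash
python3 -c "
from rig import *
print(close_job())"
```

```text
the job is handed in; nothing more can be done
None
```

Both posts are assembled and the job was handed in at about 44 s. No verdict was reported. The red post is base, drum, column and ball; the black post is base, sleeve and urn. The green urn was not touched.

- **Seating:** the spigots went into their sockets with no sign of jamming. Each piece stopped within about 0.2 mm of its expected seated height. The gentle pressing forces at contact stayed under 20 N.
- **Final view:** the side and top pictures show both posts standing straight and the arm clear of them.
- **Disagreements:** the wrist camera's calibration looked off by about 5 mm in height and 1–2 mm sideways. I corrected for this. The centres measured far off and close up still differed by a few millimetres, within the 3.5 mm play of the sockets. A rough circle fit put the column's top about 3 mm to one side; the picture showed it centred, so I went by the picture.

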